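# Re-set a ratchet-propped counter display board

## Robot

A 6-joint arm with a two-finger parallel gripper is mounted at the origin on the work surface. World frame = base frame: x ahead of the robot, y to its left, z up, the work surface at z = 0. Lengths are in m, angles in degrees, forces in N, time in s.
With the tool pointing down it reaches from about 0.375 to 0.9 m from the base axis. Payload 3.1 kg.
Tool frame: the origin (TCP) lies on the centre line of the jaws, within the pads' length; the fingertips stand 17 mm ahead of it and the grasp point (between the pads) lies 2 mm behind it; y points along the fingers, x is the direction in which the jaws open and shut, and the axes are right-handed (so a half turn about y gives the same grasp; the last joint's range is limited). The gripper opens to 87 mm and grips with 3 to 60 N. Pads are 19 mm wide; open, the fingers measure 117 mm over their backs; the gripper's body (75 mm by 190 mm) begins 51 mm behind the grasp point.
Start: joints at [-74.227, 30.224, 82.088, -0, 67.689, -10.227], TCP at [0.274, -0.562, 0.24] pointing down, gripper open.
Joint ranges: [-176.69, 176.69], [-43.24, 126.21], [12.49, 139.97], [-82, 262], [0, 151.66], [-163.58, 163.58]. Speed limits (degrees/s): [159.86, 159.86, 180, 180, 180, 180].

## Interface

Orientations are given as a 3x3 rotation matrix whose columns are the frame's x, y, z axes.
In Python, from rig import read_state, capture, camera_info, hand_in, trace, tip_of gives the robot as it stands.
- The arm moves only by the tool jog_arm, never from a script. Its argument "steps" is a list of rows, each an object with "fingers": the opening in per cent of the stroke, from 0 (shut) to 100 (fully open); "delta_pos": the shift along the world's x, y, z in mm, a list of three; "turn": the turn about the world's z in degrees. A call has 1 to 20 rows; each row is the pose to reach, as a shift and turn from the pose commanded when the call began; what a row does not reach only later rows make up. A row lasts 1/12 s, in which the tool goes at most 41.7 mm and 7.16 degrees, less where a joint would pass 70% of its speed; a pose out of reach is approached as far as the arm can. A call with a gripper value outside its range is refused whole. The fingers move at their own pace and stop on an object; the grip force is fixed at half the most. Time passes only in rows, so rows that repeat a pose let the fingers close. It gives the time, the measured TCP pose, the force and the opening at its end, in the units of the state.
- read_state(): the state, without advancing time (a new reading comes with each control period).
- capture(name): name is "scene" or "top" or "wrist"; returns the picture (400x640x3 uint8, red, green, blue); there is no depth.
- camera_info(name): a dict with "fov_y" (degrees; the focal length in pixels is half the picture's height over the tangent of half this angle, whatever the lens; pixels are square), "cx", "cy" (the principal point, pixels), "k1" (the pictures are not rectified: a ray, as slopes to the right and down, at radius r is drawn at 1 + k1 r^2 times it, then the intrinsics apply), "view" (4x4, takes a point from world to camera coordinates); the wrist camera has in their place "tool_from_camera" (4x4, takes a point from camera to tool coordinates, whose origin is the TCP and whose axes are the tool frame's). Camera axes: x right, y down, z forward; pixel columns grow to the right and rows downward; lengths in m; the calibration is good to about 2 mm. A picture is of the moment at which its call begins: read the wrist's pose just before it. camera_info takes no time and is no camera call.
- hand_in(): hands the job in, once; it reports no verdict.
Trained networks look in the newest picture that a camera, given by its name, has taken for a name from the list of things; names that differ only in an ending like _2 or _b are one class to them, and where a whole thing is asked for, a point or a joint stands for the part that bears it (a point fixed in the world has none). Each returns a list of dicts, best first, with "confidence" (0 to 1); they miss things now and then, are a little off and sometimes report something else, mostly with a low value. They report only what shows in the picture. A call takes as long as a camera call.
- trace(target, camera): "mask" (400x640 bool, what is visible of it).
- tip_of(target, camera): "position" ([x, y, z] in m, in world coordinates, good to about 4 mm: a listed point, or the origin of a listed thing).
The state is a dict: "time_s": time; "joint_positions": joint angles; "qvel": joint speeds; "tau": joint torques, N m; "position": TCP position; "tcp_rot": TCP orientation; "force": force on the tool from outside, world axes, zero at the start; "moment": the same for the moment, N m; "opening": opening from 0.0 (shut) to 1.0 (fully open).
Only numpy, scipy, OpenCV 4.12 (cv2) and the standard library are available. Lean on these libraries where they do the work, as an engineer would, in place of code of your own. Each camera call takes 0.05 s, during which the arm holds its last target.

## Task

The sloping plywood display board on the counter is propped too steep, in its third or fourth notch. Work it up by its T-handle past the last notch until you feel it come to its stop at the top, where the pawl is thrown clear, let it down flat by hand so that the pawl re-arms, then raise it again and leave it propped, hands off, in the second notch up from flat. Do not force it at the top stop, never let the board drop, and leave the bottles, cans and snack packs where they stand.

Things in the scene. Friction and masses are not known exactly. Their poses are not given: they have to be found in the camera images.
- stand: Wooden stand fixed on the counter, 210 x 260 mm base, that carries the board. Origin under its middle on the counter; its z is up, its -x side is the side of the board's T-handle, its y is parallel to the hinge. Its place and yaw vary.
- hinge (a point): Middle of the board's hinge pin, on the +x side of the stand, 85 mm from the stand's origin along its x and 130 mm above the counter. The hinge axis is the stand's y.
- board: Plywood board 170 long, 200 wide, 10 mm thick, 0.4 to 0.55 kg, hinged on the pin; origin on the hinge axis at the pin's middle. Its -x axis runs along the board to the T-handle, its z is the panel's normal. Board angle = angle between its z and the vertical: 0 when flat, on its rest. Free of the pawl, nothing holds it up but the hand (1.5 to 3 N at the handle); over 1.2 rad/s (0.25 m/s at the handle) is a drop.
- ratchet (a point): Hub of the toothed steel plate on the hinge axis, on the board's +y side, 123 mm from the pin's middle; it turns with the board. Four notches hold the board at 8.7, 19.7, 30.7 and 41.7 degrees; it starts in the third or the fourth. To catch a notch, raise the board 1.5 to 9 degrees above it, then let it down onto it.
- top_stop (a point): Hub of the trip cam on the hinge axis, 139 mm from the pin's middle on the +y side. The cam's setting is not known: lifting past the fourth notch it throws the pawl clear somewhere between 54 and 77 degrees, and 1 to 2 degrees further the board meets a hard stop, the sure sign that the pawl is clear. The board then passes all notches on the way down; from 6 to 1 degrees above flat the pawl is put back in.
- handle (a point): Middle of the T-handle's crossbar: wooden cylinder 40 mm long, 20 mm diameter, flat ends, axis parallel to the hinge, on a 10 mm steel stem at the middle of the board's free edge; 215 mm from the hinge axis, 45 mm beyond the edge. Pinched from above across its two ends it turns between the finger pads as the board tilts. At the top stop, more than about 13 N of lift beyond the board's weight square to the board is forcing it.
- pawl: Steel pawl, a 70 mm arm with an 8 mm roller at its top, on the +y side of the stand, tipped by the board's steel plates and held by its own weight. Origin on its pivot axis, at the middle of the stand's width. Not tilted (0 rad): leaning into the notches; turned 0.66 rad, its top towards the handle's side: thrown clear. It need not be touched.
- can0: Brass-coloured can with a paper band and a pale lid, 66 mm diameter, 75 mm high, near the handle on the stand's +y side; origin under its middle. To be left alone.
- can1: Brass-coloured can with a paper band and a pale lid, 66 mm diameter, 75 mm high, beyond the pawl on the stand's +y side; origin under its middle. To be left alone.
- bars0: Snack pack 100 x 60 x 22 mm lying on the counter on the stand's -y side, under another; origin under its middle. To be left alone.
- bars1: Snack pack 90 x 60 x 22 mm lying on the other pack; origin under its middle. To be left alone.
- bottle0: Green glass bottle, 62 mm diameter, 230 mm high, standing at the left of the counter; origin under its middle. To be left alone.
- bottle1: Green glass bottle, 62 mm diameter, 230 mm high, standing at the left of the counter; origin under its middle. To be left alone.
- bottle2: Green glass bottle, 62 mm diameter, 230 mm high, standing at the right of the counter; origin under its middle. To be left alone.
- bottle3: Green glass bottle, 62 mm diameter, 230 mm high, standing at the right of the counter; origin under its middle. To be left alone.

How it is judged:
By the outcome, as a careful person would: the job done as asked, in the order asked, and still so for the second after the job is handed in, with the robot touching nothing.
It also fails if it takes over 72 s, if anything falls off the work surface, if the arm or the gripper's body presses on something with over 40 N, if the wrist force passes 120 N, or if a joint passes its speed limit or range.

## Working session

There is one attempt and no reset: what is moved stays moved. The work goes in short steps, Python scripts to look and compute and a tool call to move; the robot and the scene stay as the last step left them, time stands still between calls to the robot, and variables do not carry over. Pictures are saved under pics/ and viewed, and the job is handed in when it is done.

Besides the shell and the picture viewer there is one more tool, called after "Call:" as a command line: name --argument value ..., lists and objects as JSON in quotes. jog_arm: Moves the arm, as the interface text tells. Its arguments: {"type":"object","properties":{"steps":{"type":"array","items":{"type":"object","properties":{"fingers":{"type":"number"},"delta_pos":{"type":"array","items":{"type":"number"}},"turn":{"type":"number"}}}}},"required":["steps"]}

```bash
mkdir -p pics; ls
python3 - <<'E'
from rig import *
import cv2
s=read_state(); print({k:s[k] for k in('time_s','position','tcp_rot','force','opening')})
for c in ('scene','top','wrist'):
    im=capture(c); cv2.imwrite(f'pics/{c}0.png',im[:,:,::-1])
    print(c,camera_info(c))
    for t in ('handle','hinge','ratchet','top_stop','stand','board','pawl','can0','bars0'):
        if c=='wrist' and t!='handle': continue
        r=tip_of(t,c); print(c,t,[(list(map(lambda v:round(float(v),4),x['position'])),round(x['confidence'],2)) for x in r[:3]])
print(read_state()['time_s'])
E
```

```text
pics
{'time_s': 0.0, 'position': array([ 0.27382606, -0.56104179,  0.23857743]), 'tcp_rot': array([[ 4.38381813e-01, -5.93466247e-04,  8.98788648e-01],
       [-8.98786299e-01,  2.09040413e-03,  4.38382047e-01],
       [-2.13899645e-03, -9.99997639e-01,  3.82995819e-04]]), 'force': array([ 0.28281714,  0.37432033, -0.32102988]), 'opening': 1.0016838144990874}
scene {'fov_y': 49.88199316003372, 'cx': 311.85566041801303, 'cy': 202.22434041466357, 'k1': -0.019806596027732846, 'view': array([[ 0.09541224,  0.99525717, -0.01896506, -0.06736869],
       [ 0.68519495, -0.07948385, -0.72400981, -0.31268092],
       [-0.72208337,  0.05608464, -0.68952892,  1.61512184],
       [ 0.        ,  0.        ,  0.        ,  1.        ]])}
scene handle [([0.4924, -0.0354, 0.2696], 0.82)]
scene hinge [([0.6548, -0.0453, 0.128], 0.57)]
scene ratchet [([0.6632, 0.0744, 0.134], 0.6)]
scene top_stop [([0.6687, 0.0948, 0.1321], 0.78), ([0.6627, 0.0733, 0.1335], 0.65), ([0.4876, -0.2466, 0.0219], 0.42)]
scene stand [([0.569, -0.0422, 0.0027], 0.76)]
scene board [([0.6542, -0.0456, 0.1286], 0.88)]
scene pawl 
[... 847 characters left out ...]
[0.6523, -0.0471, 0.1311], 0.83)]
top pawl []
top can0 [([0.6137, 0.1698, -0.0014], 0.77), ([0.4435, 0.152, 0.0017], 0.69)]
top bars0 [([0.4874, -0.2482, 0.0189], 0.94), ([0.4914, -0.25, -0.0009], 0.63)]
wrist {'fov_y': 67.87678510127975, 'cx': 321.1622472445057, 'cy': 198.55394806240238, 'k1': -0.030796592575970307, 'tool_from_camera': array([[ 9.99999342e-01, -1.13160811e-03,  1.87374470e-04,
         2.84415797e-04],
       [-4.66516376e-04, -2.52021675e-01,  9.67721477e-01,
        -1.45070429e-01],
       [-1.04785904e-03, -9.67720928e-01, -2.52022037e-01,
         6.93892840e-02],
       [ 0.00000000e+00,  0.00000000e+00,  0.00000000e+00,
         1.00000000e+00]])}
wrist handle []
1.1
```

View pics/scene0.png

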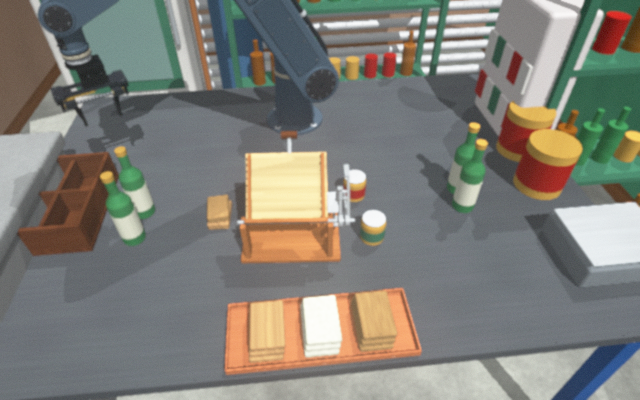

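View pics/top0.png

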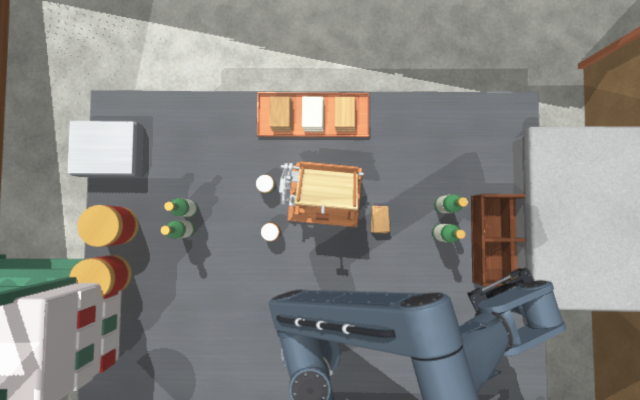

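The board is at about 41 degrees, so it sits in the fourth notch. The handle is near (0.494, -0.034, 0.270). Next I fit the stand's pose and yaw.

```bash
cat > fit.py <<'E'
import numpy as np
from rig import *
from scipy.optimize import least_squares
def run(cams=('scene','top'),n=1,ang=None):
    P=[]
    for _ in range(n):
        for c in cams:
            capture(c)
            for t in ('handle','hinge','ratchet','top_stop','stand','board','pawl'):
                r=tip_of(t,c)
                if r and r[0]['confidence']>.5: P.append((t,np.array(r[0]['position'])))
    def model(p,t):
        x,y,yaw,a=p; ex=np.array([np.cos(yaw),np.sin(yaw),0]); ey=np.array([-np.sin(yaw),np.cos(yaw),0]); h=np.array([x,y,.13])
        if t in('hinge','board'): return h
        if t=='ratchet': return h+.123*ey
        if t=='top_stop': return h+.139*ey
        if t=='stand': return np.array([x,y,0])-.085*ex
        if t=='handle': return h-.215*np.cos(a)*ex+[0,0,.215*np.sin(a)]
    P=[q for q in P if q[0]!='pawl']
    f=lambda p: np.concatenate([model(p,t)-v for t,v in P])
    s=least_squares(f,[.654,-.047,-.09,.7],loss='soft_l1',f_scale=.004)
    print('hinge',s.x[:2].round(4),'yaw',np.degrees(s.x[2]).round(2),'ang',np.degrees(s.x[3]).round(2),'handle',model(s.x,'handle').round(4),'rms',np.sqrt(np.mean(s.fun**2)).round(4), len(P))
    hs=[v for t,v in P if t=='handle']
    if hs: print('handle mean',np.mean(hs,0).round(4))
    return s.x
if __name__=='__main__': run(n=2)
E
python3 fit.py
```

```text
hinge [ 0.6543 -0.0468] yaw -4.86 ang 41.05 handle [ 0.4927 -0.0331  0.2712] rms 0.0195 23
handle mean [ 0.492  -0.0326  0.2719]
```

Call:
jog_arm --steps '[{"delta_pos":[0,0,40],"turn":0,"fingers":100},{"delta_pos":[0,0,80],"turn":0,"fingers":100},{"delta_pos":[0,0,120],"turn":0,"fingers":100},{"delta_pos":[10,40,120],"turn":-7,"fingers":100},{"delta_pos":[25,80,120],"turn":-14,"fingers":100},{"delta_pos":[40,120,120],"turn":-21,"fingers":100},{"delta_pos":[55,155,120],"turn":-28,"fingers":100},{"delta_pos":[70,190,120],"turn":-31,"fingers":100},{"delta_pos":[85,225,120],"turn":-31,"fingers":100},{"delta_pos":[100,260,120],"turn":-31,"fingers":100},{"delta_pos":[115,295,120],"turn":-31,"fingers":100},{"delta_pos":[130,330,120],"turn":-31,"fingers":100},{"delta_pos":[145,365,120],"turn":-31,"fingers":100},{"delta_pos":[160,400,120],"turn":-31,"fingers":100},{"delta_pos":[170,435,120],"turn":-31,"fingers":100},{"delta_pos":[180,470,120],"turn":-31,"fingers":100},{"delta_pos":[190,500,120],"turn":-31,"fingers":100},{"delta_pos":[190,527,120],"turn":-31,"fingers":100},{"delta_pos":[190,527,120],"turn":-31,"fingers":100}]'

```text
time_s: 4.28
position: [0.4635, -0.0303, 0.3596]
tcp_rot: [[-0.082, -0.0, 0.997], [-0.997, 0.003, -0.082], [-0.003, -1.0, -0.001]]
force: [-0.3, 0.3, 0.0]
opening: 0.999
```

Run:
```python
from rig import *
import cv2, numpy as np
im=capture('wrist'); cv2.imwrite('pics/wrist1.png',im[:,:,::-1])
for t in ('handle','hinge','board','ratchet'): print(t,[(np.round(x['position'],4),round(x['confidence'],2)) for x in tip_of(t,'wrist')[:3]])
s=read_state();print(s['time_s'],s['position'],s['force'])
```

```text
handle [(array([ 0.4952, -0.035 ,  0.2707]), 0.77)]
hinge [(array([ 0.6537, -0.0495,  0.131 ]), 0.68)]
board [(array([ 0.6551, -0.047 ,  0.1309]), 0.65)]
ratchet [(array([0.6675, 0.0732, 0.1314]), 0.9)]
4.5333 [ 0.46404426 -0.03572769  0.35962191] [0.42598246 0.93387665 0.49642132]
```

View pics/wrist1.png

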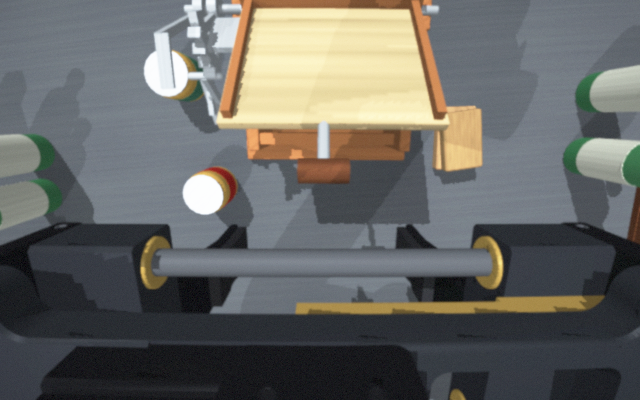

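```bash
cat > ray.py <<'E'
import numpy as np, cv2
from rig import *
def ray(uv,z,cam='wrist',s=None):
    ci=camera_info(cam); f=200/np.tan(np.radians(ci['fov_y']/2))
    d=(np.array(uv,float)-[ci['cx'],ci['cy']])/f; u=d.copy()
    for _ in range(20): u=d/(1+ci['k1']*(u@u))
    v=np.array([u[0],u[1],1])
    if cam=='wrist':
        s=s or read_state(); T=np.eye(4);T[:3,:3]=s['tcp_rot'];T[:3,3]=s['position']; W=T@ci['tool_from_camera']
    else: W=np.linalg.inv(ci['view'])
    o=W[:3,3]; v=W[:3,:3]@v
    return o+v*(z-o[2])/v[2]
E
python3 - <<'E'
from ray import *
print('handle',ray((324,171),.2715))
a,b=ray((218,128),.243),ray((446,125.5),.243); d=a-b; print(a,b,np.linalg.norm(d),np.degrees(np.arctan2(-d[0],d[1])))
a,b=ray((298,170.5),.2715),ray((350,171),.2715); d=a-b; print(a,b,np.linalg.norm(d),np.degrees(np.arctan2(-d[0],d[1])))
m=trace('handle','wrist')[0]['mask']; ys,xs=np.nonzero(m); print(xs.min(),xs.max(),ys.min(),ys.max())
m=trace('board','wrist')[0]['mask']; ys,xs=np.nonzero(m)
# lower edge fit
C=[];
for x in range(235,300,5):
    yy=ys[xs==x]; C.append((x,yy.max()))
for x in range(345,435,5):
    yy=ys[xs==x]; C.append((x,yy.max()))
C=np.array(C); p=np.polyfit(C[:,0],C[:,1],1); print(p,np.abs(np.polyval(p,C[:,0])-C[:,1]).max())
a,b=ray((240,np.polyval(p,240)),.243),ray((430,np.polyval(p,430)),.243);d=a-b;print(np.degrees(np.arctan2(-d[0],d[1])))
E
```

```text
handle [ 0.49504375 -0.040665    0.2715    ]
[0.53590626 0.04707561 0.243     ] [ 0.52053073 -0.14872719  0.243     ] 0.19640554943062905 -4.4899731201571145
[ 0.49729116 -0.02020122  0.2715    ] [ 0.49320328 -0.06118048  0.2715    ] 0.04118264743312343 -5.696677041219465
154 449 0 183
[1.47306356e-02 1.24790541e+02] 52.1273895233366
-5.962496515698566
```

Run:
```python
from ray import *
s=read_state(); print(s['time_s'],s['position'],s['qvel'].round(3) if hasattr(s['qvel'],'round') else s['qvel'])
im=capture('wrist'); cv2.imwrite('pics/wrist2.png',cv2.resize(im[80:220,180:480,::-1],None,fx=2.6,fy=2.6,interpolation=cv2.INTER_CUBIC))
for t in ('handle','hinge','board','ratchet','top_stop'): print(t,[(np.round(x['position'],4),round(x['confidence'],2)) for x in tip_of(t,'wrist')[:3]])
print(s['tcp_rot'].round(4))
for uv in ((324,171),): print(ray(uv,.2715,s=s))
```

```text
4.6333 [ 0.46404114 -0.03585341  0.35955835] [-0.041  0.112  0.069  0.107  0.053 -0.046]
handle [(array([ 0.4923, -0.0373,  0.2703]), 0.68), (array([ 0.4392,  0.1521, -0.0022]), 0.46)]
hinge [(array([ 0.6561, -0.0505,  0.1332]), 0.83)]
board [(array([ 0.6565, -0.046 ,  0.1283]), 0.82), (array([ 0.6566, -0.0496,  0.1317]), 0.4)]
ratchet [(array([0.668 , 0.0753, 0.1301]), 0.74), (array([ 0.442 , -0.4753, -0.0014]), 0.57), (array([0.5282, 0.4595, 0.0008]), 0.48)]
top_stop [(array([0.6654, 0.091 , 0.1312]), 0.78)]
[[-8.91e-02  1.00e-04  9.96e-01]
 [-9.96e-01 -2.00e-04 -8.91e-02]
 [ 2.00e-04 -1.00e+00  1.00e-04]]
[ 0.49503814 -0.04078504  0.2715    ]
```

View pics/wrist2.png

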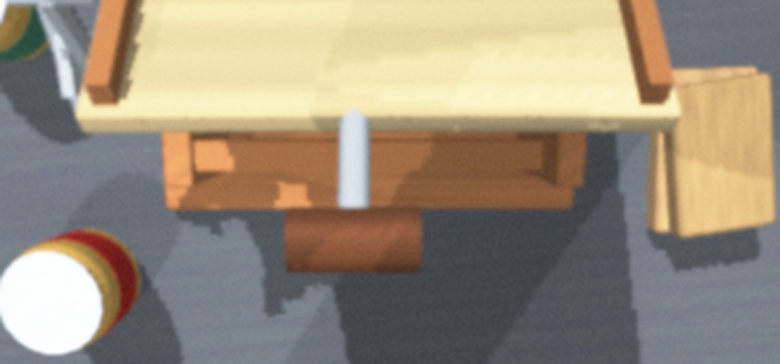

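Run:
```python
from ray import *
for uv in ((316,172.7),(290,172.7),(342,172.7)): print(ray(uv,.2715))
print(read_state()['force'])
```

```text
[ 0.49421528 -0.03353373  0.2715    ]
[ 0.49605743 -0.01300074  0.2715    ]
[ 0.49238317 -0.05406425  0.2715    ]
[ 0.42610874 -0.4845647  -0.19841673]
```

Call:
jog_arm --steps '[{"delta_pos":[15,1,0],"turn":0,"fingers":100},{"delta_pos":[30,2,-10],"turn":0,"fingers":100},{"delta_pos":[30,2,-35],"turn":0,"fingers":100},{"delta_pos":[30,2,-60],"turn":0,"fingers":100},{"delta_pos":[30,2,-80],"turn":0,"fingers":100},{"delta_pos":[30,2,-89],"turn":0,"fingers":100},{"delta_pos":[30,2,-89],"turn":0,"fingers":80},{"delta_pos":[30,2,-89],"turn":0,"fingers":60},{"delta_pos":[30,2,-89],"turn":0,"fingers":55}]'

```text
time_s: 5.68
position: [0.495, -0.033, 0.2718]
tcp_rot: [[-0.087, 0.003, 0.996], [-0.996, -0.001, -0.087], [0.001, -1.0, 0.003]]
force: [0.2, 0.2, 0.3]
opening: 0.855
```

Run:
```python
from ray import *
s=read_state(); print(s['time_s'],s['position'],s['force'],s['opening'])
im=capture('wrist'); cv2.imwrite('pics/wrist3.png',im[:,:,::-1])
im=capture('scene'); cv2.imwrite('pics/scene3.png',cv2.resize(im[80:280,180:420,::-1],None,fx=3,fy=3,interpolation=cv2.INTER_CUBIC))
```

```text
5.6833 [ 0.49502087 -0.03303703  0.2718176 ] [0.22586632 0.15328879 0.28999129] 0.8549324443672491
```

View pics/wrist3.png

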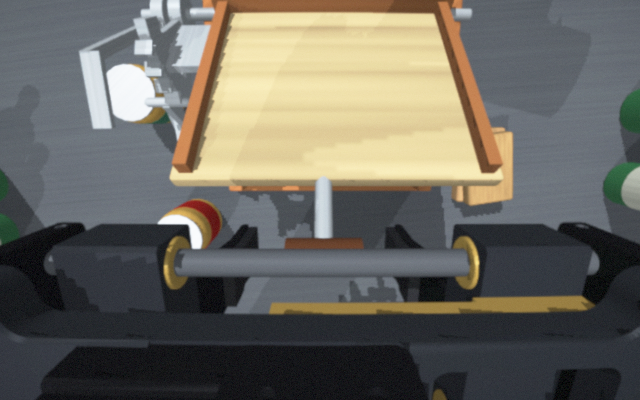

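View pics/scene3.png

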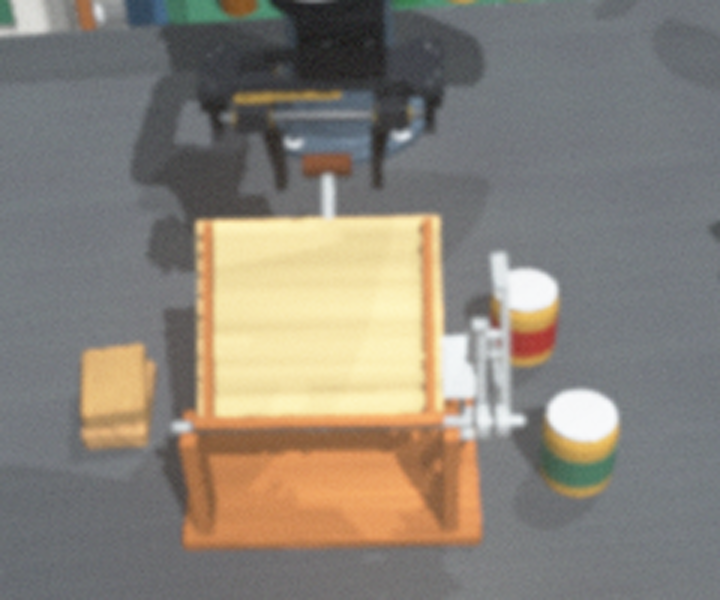

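Call:
jog_arm --steps '[{"fingers":40},{"fingers":20},{"fingers":0},{"fingers":0},{"fingers":0},{"fingers":0},{"fingers":0},{"fingers":0},{"fingers":0},{"fingers":0}]'

```text
$.steps[0]: bad value
```

Run:
```python
from ray import *
s=read_state(); print(s['time_s'],s['position'],s['force'],s['moment'],s['opening'])
yaw=np.radians(-4.8); 
def rel(a,a0=41.7):
    a,a0=np.radians([a,a0]); r=-.215*(np.cos(a)-np.cos(a0)); return np.round(1000*np.array([r*np.cos(yaw),r*np.sin(yaw),.215*(np.sin(a)-np.sin(a0))]),1)
for a in list(range(42,79,1)): print(a,*rel(a))
```

```text
5.7833 [ 0.49497434 -0.03299074  0.27195738] [ 0.96267355 -1.22634121 -0.23231916] [0.0277882  0.05025296 0.00743271] 0.7702454569524206
42 0.7 -0.1 0.8
43 3.3 -0.3 3.6
44 5.8 -0.5 6.3
45 8.5 -0.7 9.0
46 11.1 -0.9 11.6
47 13.8 -1.2 14.2
48 16.6 -1.4 16.8
49 19.4 -1.6 19.2
50 22.2 -1.9 21.7
51 25.1 -2.1 24.1
52 28.1 -2.4 26.4
53 31.0 -2.6 28.7
54 34.0 -2.9 30.9
55 37.1 -3.1 33.1
56 40.2 -3.4 35.2
57 43.3 -3.6 37.3
58 46.4 -3.9 39.3
59 49.6 -4.2 41.3
60 52.8 -4.4 43.2
61 56.1 -4.7 45.0
62 59.4 -5.0 46.8
63 62.7 -5.3 48.5
64 66.0 -5.5 50.2
65 69.4 -5.8 51.8
66 72.8 -6.1 53.4
67 76.3 -6.4 54.9
68 79.7 -6.7 56.3
69 83.2 -7.0 57.7
70 86.7 -7.3 59.0
71 90.2 -7.6 60.3
72 93.8 -7.9 61.5
73 97.3 -8.2 62.6
74 100.9 -8.5 63.6
75 104.5 -8.8 64.6
76 108.1 -9.1 65.6
77 111.8 -9.4 66.5
78 115.4 -9.7 67.3
```

Call:
jog_arm --steps '[{"delta_pos":[0,0,0],"turn":0,"fingers":40},{"delta_pos":[0,0,0],"turn":0,"fingers":20},{"delta_pos":[0,0,0],"turn":0,"fingers":0},{"delta_pos":[0,0,0],"turn":0,"fingers":0},{"delta_pos":[0,0,0],"turn":0,"fingers":0},{"delta_pos":[0,0,0],"turn":0,"fingers":0},{"delta_pos":[0,0,0],"turn":0,"fingers":0},{"delta_pos":[0,0,0],"turn":0,"fingers":0},{"delta_pos":[0,0,0],"turn":0,"fingers":0}]'

```text
time_s: 6.53
position: [0.494, -0.034, 0.2708]
tcp_rot: [[-0.087, -0.0, 0.996], [-0.996, -0.003, -0.087], [0.003, -1.0, 0.0]]
force: [-1.2, -6.1, 0.9]
opening: 0.457
```

Call:
jog_arm --steps '[{"delta_pos":[0.7,-0.5,0.8],"turn":0,"fingers":0},{"delta_pos":[3.3,-1,3.6],"turn":0,"fingers":0},{"delta_pos":[5.8,-1.5,6.3],"turn":0,"fingers":0},{"delta_pos":[8.5,-1.7,9.0],"turn":0,"fingers":0},{"delta_pos":[11.1,-1.9,11.6],"turn":0,"fingers":0},{"delta_pos":[13.8,-2.2,14.2],"turn":0,"fingers":0},{"delta_pos":[16.6,-2.4,16.8],"turn":0,"fingers":0},{"delta_pos":[16.6,-2.4,16.8],"turn":0,"fingers":0},{"delta_pos":[16.6,-2.4,16.8],"turn":0,"fingers":0}]'

```text
time_s: 7.28
position: [0.5101, -0.0354, 0.2873]
tcp_rot: [[-0.087, -0.002, 0.996], [-0.996, -0.0, -0.087], [0.001, -1.0, -0.002]]
force: [-2.4, -5.7, -0.2]
opening: 0.457
```

```bash
cat > st.py <<'E'
from ray import *
s=read_state(); y=np.radians(-4.8); F=s['force']
print(s['time_s'],s['position'].round(4),F.round(2),s['moment'].round(3),round(s['opening'],3))
ex=np.array([np.cos(y),np.sin(y),0])
import sys
if len(sys.argv)>1:
    a=np.radians(float(sys.argv[1])); print('tangential(up)',F@(np.sin(a)*ex+[0,0,np.cos(a)]),'radial(out)',F@(-np.cos(a)*ex+[0,0,np.sin(a)]),'lat',F@[-np.sin(y),np.cos(y),0])
E
python3 st.py 48
```

```text
7.2833 [ 0.5101 -0.0354  0.2873] [-2.35 -5.67 -0.21] [-0.75   0.61   0.005] 0.457
tangential(up) -1.534089266747938 radial(out) 1.092379371646681 lat -5.848384141632088
```

Call:
jog_arm --steps '[{"delta_pos":[2.8,-0.2,2.4],"turn":0,"fingers":0},{"delta_pos":[5.6,-0.5,4.9],"turn":0,"fingers":0},{"delta_pos":[8.5,-0.7,7.3],"turn":0,"fingers":0},{"delta_pos":[11.5,-1.0,9.6],"turn":0,"fingers":0},{"delta_pos":[14.4,-1.2,11.9],"turn":0,"fingers":0},{"delta_pos":[14.4,-1.2,11.9],"turn":0,"fingers":0}]'

```text
time_s: 7.78
position: [0.5247, -0.0367, 0.2996]
tcp_rot: [[-0.087, -0.002, 0.996], [-0.996, -0.001, -0.087], [0.001, -1.0, -0.002]]
force: [-3.9, -4.8, -0.8]
opening: 0.458
```

```bash
python3 st.py 53
```

```text
7.7833 [ 0.5247 -0.0367  0.2996] [-3.89 -4.75 -0.76] [-0.711  0.778 -0.034] 0.458
tangential(up) -3.240920545461031 radial(out) 1.4848452611263507 lat -5.060305690994242
```

Run:
```python
from ray import *
a=capture('scene')[110:250,240:400]; b=capture('top')[140:240,250:380]
a=cv2.resize(a,(640,560),interpolation=cv2.INTER_CUBIC); cv2.imwrite('pics/p53s.png',a[:,:,::-1])
b=cv2.resize(b,None,fx=5,fy=5,interpolation=cv2.INTER_CUBIC); cv2.imwrite('pics/p53t.png',b[:,:,::-1])
for c in('scene','top'):
  r=trace('pawl',c); print(c,[(x['confidence'],x['mask'].sum(),np.argwhere(x['mask']).mean(0)) for x in r]); print(tip_of('pawl',c))
```

```text
scene []
[]
top []
[]
```

View pics/p53s.png

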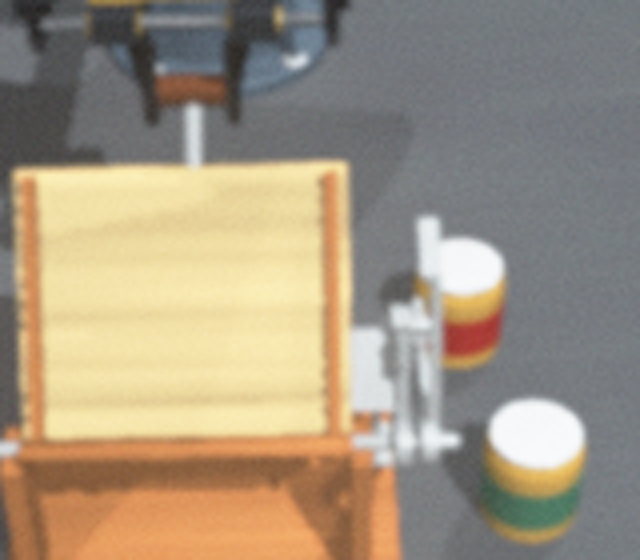

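View pics/p53t.png

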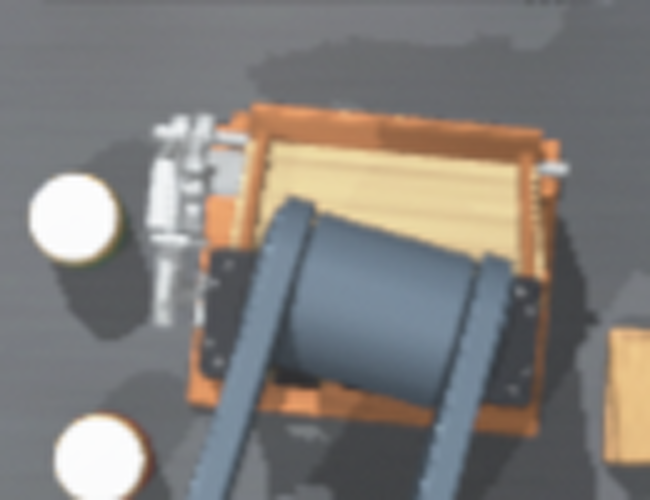

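```bash
cat > chk.py <<'E'
from ray import *
import sys,os
a0=float(sys.argv[1]); y=np.radians(-4.8)
ex=np.array([np.cos(y),np.sin(y),0])
s=read_state();F=s['force'];a=np.radians(a0)
print(a0,'t',round(s['time_s'],2),'tan',round(F@(np.sin(a)*ex+[0,0,np.cos(a)]),2),'rad',round(F@(-np.cos(a)*ex+[0,0,np.sin(a)]),2),'lat',round(F@[-np.sin(y),np.cos(y),0],2),s['position'].round(4))
im=capture('scene')[150:235,318:362].astype(np.uint8)
if os.path.exists('prev.npy'):
    p=np.load('prev.npy'); d=np.abs(im.astype(int)-p).sum(2); print('diff',d.mean().round(2),(d>90).sum())
    cv2.imwrite(f'pics/c{a0}_{s["time_s"]:.1f}.png',cv2.resize(np.hstack([p,im])[:,:,::-1],None,fx=6,fy=6,interpolation=cv2.INTER_CUBIC))
np.save('prev.npy',im)
def st(a,b):
    a,b=np.radians([a,b]); r=-.215*(np.cos(b)-np.cos(a)); return np.round(1000*np.array([r*np.cos(y),r*np.sin(y),.215*(np.sin(b)-np.sin(a))]),1)
print('next .9',st(a0,a0+.9),' 1.8',st(a0,a0+1.8))
E
python3 chk.py 53
```

```text
53.0 t 8.08 tan -2.79 rad 1.64 lat -5.4 [ 0.5243 -0.0366  0.2992]
next .9 [ 2.7 -0.2  2. ]  1.8 [ 5.4 -0.5  4. ]
```

Call:
jog_arm --steps '[{"delta_pos":[3.0,-0.3,2.2],"turn":0,"fingers":0},{"delta_pos":[3.0,-0.3,2.2],"turn":0,"fingers":0}]'

```text
time_s: 8.3
position: [0.5274, -0.0369, 0.3016]
tcp_rot: [[-0.087, -0.003, 0.996], [-0.996, -0.0, -0.087], [0.001, -1.0, -0.003]]
force: [-3.2, -5.1, 0.5]
opening: 0.456
```

```bash
python3 chk.py 54
```

```text
54.0 t 8.3 tan -1.93 rad 2.01 lat -5.39 [ 0.5274 -0.0369  0.3016]
diff 7.63 0
next .9 [ 2.7 -0.2  2. ]  1.8 [ 5.5 -0.5  3.9]
```

Call:
jog_arm --steps '[{"delta_pos":[2.8,-0.2,2.0],"turn":0,"fingers":0},{"delta_pos":[2.8,-0.2,2.0],"turn":0,"fingers":0}]'

```text
time_s: 8.52
position: [0.5302, -0.0372, 0.3036]
tcp_rot: [[-0.087, -0.003, 0.996], [-0.996, -0.001, -0.087], [0.001, -1.0, -0.003]]
force: [-3.3, -4.3, -0.1]
opening: 0.456
```

```bash
python3 chk.py 54.9
```

```text
54.9 t 8.52 tan -2.49 rad 1.6 lat -4.6 [ 0.5302 -0.0372  0.3036]
diff 7.53 0
next .9 [ 2.8 -0.2  1.9]  1.8 [ 5.6 -0.5  3.8]
```

Call:
jog_arm --steps '[{"delta_pos":[2.8,-0.2,1.9],"turn":0,"fingers":0},{"delta_pos":[2.8,-0.2,1.9],"turn":0,"fingers":0}]'

```text
time_s: 8.73
position: [0.5329, -0.0374, 0.3055]
tcp_rot: [[-0.087, -0.003, 0.996], [-0.996, -0.001, -0.087], [0.001, -1.0, -0.003]]
force: [-3.3, -5.5, -0.6]
opening: 0.46
```

```bash
python3 chk.py 55.8
```

```text
55.8 t 8.73 tan -2.71 rad 1.09 lat -5.78 [ 0.5329 -0.0374  0.3055]
diff 7.93 0
next .9 [ 2.8 -0.2  1.9]  1.8 [ 5.6 -0.5  3.7]
```

Call:
jog_arm --steps '[{"delta_pos":[2.8,-0.2,1.9],"turn":0,"fingers":0},{"delta_pos":[2.8,-0.2,1.9],"turn":0,"fingers":0}]'

```text
time_s: 8.95
position: [0.5357, -0.0377, 0.3074]
tcp_rot: [[-0.087, -0.003, 0.996], [-0.996, -0.001, -0.087], [0.001, -1.0, -0.003]]
force: [-2.5, -5.0, -0.1]
opening: 0.455
```

```bash
python3 chk.py 56.7; cp pics/c56.7*.png pics/v567.png
```

```text
56.7 t 8.95 tan -1.8 rad 1.03 lat -5.15 [ 0.5357 -0.0377  0.3074]
diff 7.99 0
next .9 [ 2.8 -0.2  1.8]  1.8 [ 5.7 -0.5  3.6]
```

View pics/v567.png

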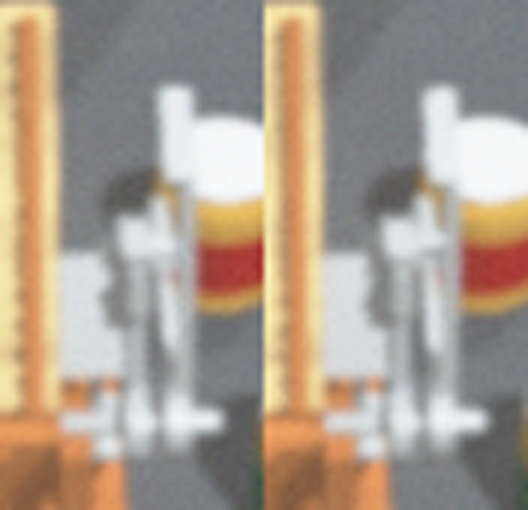

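Call:
jog_arm --steps '[{"delta_pos":[2.8,-0.2,1.8],"turn":0,"fingers":0},{"delta_pos":[2.8,-0.2,1.8],"turn":0,"fingers":0}]'

```text
time_s: 9.17
position: [0.5385, -0.0379, 0.3093]
tcp_rot: [[-0.087, -0.003, 0.996], [-0.996, -0.001, -0.087], [0.001, -1.0, -0.003]]
force: [-2.7, -6.0, 1.1]
opening: 0.453
```

```bash
python3 chk.py 57.6
```

```text
57.6 t 9.17 tan -1.22 rad 2.08 lat -6.25 [ 0.5385 -0.0379  0.3093]
diff 7.64 0
next .9 [ 2.9 -0.2  1.8]  1.8 [ 5.7 -0.5  3.5]
```

Call:
jog_arm --steps '[{"delta_pos":[2.9,-0.2,1.8],"turn":0,"fingers":0},{"delta_pos":[2.9,-0.2,1.8],"turn":0,"fingers":0}]'

```text
time_s: 9.38
position: [0.5414, -0.0382, 0.3111]
tcp_rot: [[-0.087, -0.003, 0.996], [-0.996, -0.001, -0.087], [0.001, -1.0, -0.003]]
force: [-3.6, -5.5, 1.5]
opening: 0.457
```

```bash
python3 chk.py 58.5
```

```text
58.5 t 9.38 tan -1.89 rad 2.89 lat -5.74 [ 0.5414 -0.0382  0.3111]
diff 7.69 1
next .9 [ 2.9 -0.2  1.7]  1.8 [ 5.8 -0.5  3.4]
```

Call:
jog_arm --steps '[{"delta_pos":[2.9,-0.2,1.7],"turn":0,"fingers":0},{"delta_pos":[2.9,-0.2,1.7],"turn":0,"fingers":0}]'

```text
time_s: 9.6
position: [0.5443, -0.0384, 0.3129]
tcp_rot: [[-0.087, -0.003, 0.996], [-0.996, -0.001, -0.087], [0.001, -1.0, -0.003]]
force: [-3.5, -5.4, 0.7]
opening: 0.458
```

```bash
python3 chk.py 59.4
```

```text
59.4 t 9.6 tan -2.25 rad 2.09 lat -5.67 [ 0.5443 -0.0384  0.3129]
diff 7.79 0
next .9 [ 2.9 -0.2  1.7]  1.8 [ 5.8 -0.5  3.3]
```

Call:
jog_arm --steps '[{"delta_pos":[2.9,-0.2,1.7],"turn":0,"fingers":0},{"delta_pos":[2.9,-0.2,1.7],"turn":0,"fingers":0}]'

```text
time_s: 9.82
position: [0.5472, -0.0387, 0.3146]
tcp_rot: [[-0.087, -0.003, 0.996], [-0.996, -0.001, -0.087], [0.001, -1.0, -0.003]]
force: [-3.6, -5.1, 0.3]
opening: 0.453
```

```bash
python3 chk.py 60.3
```

```text
60.3 t 9.82 tan -2.63 rad 1.79 lat -5.35 [ 0.5472 -0.0387  0.3146]
diff 8.01 0
next .9 [ 2.9 -0.2  1.7]  1.8 [ 5.9 -0.5  3.3]
```

Call:
jog_arm --steps '[{"delta_pos":[2.9,-0.2,1.7],"turn":0,"fingers":0},{"delta_pos":[2.9,-0.2,1.7],"turn":0,"fingers":0}]'

```text
time_s: 10.03
position: [0.5502, -0.0389, 0.3163]
tcp_rot: [[-0.087, -0.003, 0.996], [-0.996, -0.001, -0.087], [0.002, -1.0, -0.002]]
force: [-3.6, -4.9, 0.2]
opening: 0.459
```

```bash
python3 chk.py 61.2
python3 - <<'E'
from ray import *
im=capture('wrist'); cv2.imwrite('pics/w612.png',im[:,:,::-1])
im=capture('scene')[130:250,280:400]; cv2.imwrite('pics/s612.png',cv2.resize(im[:,:,::-1],None,fx=5,fy=5,interpolation=cv2.INTER_CUBIC))
for c in ('scene','wrist'): print([(x['confidence'],x['mask'].sum(),np.argwhere(x['mask']).mean(0)) for x in trace('pawl',c)])
E
```

```text
61.2 t 10.03 tan -2.67 rad 1.75 lat -5.14 [ 0.5502 -0.0389  0.3163]
diff 7.8 0
next .9 [ 3.  -0.2  1.6]  1.8 [ 5.9 -0.5  3.2]
[(0.31, np.int64(11030), array([207.06881233, 291.01903898]))]
[(0.58, np.int64(75), array([168.21333333, 180.29333333]))]
```

View pics/w612.png

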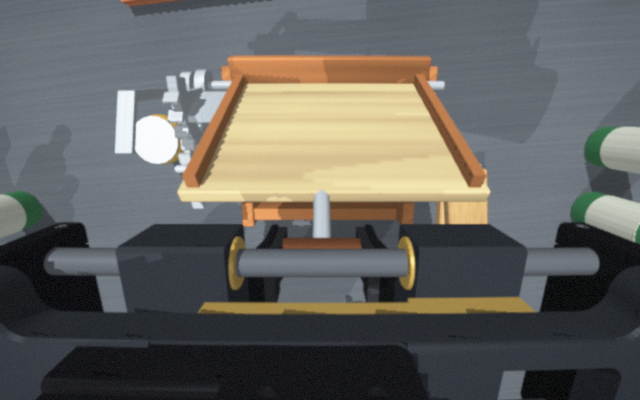

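View pics/s612.png

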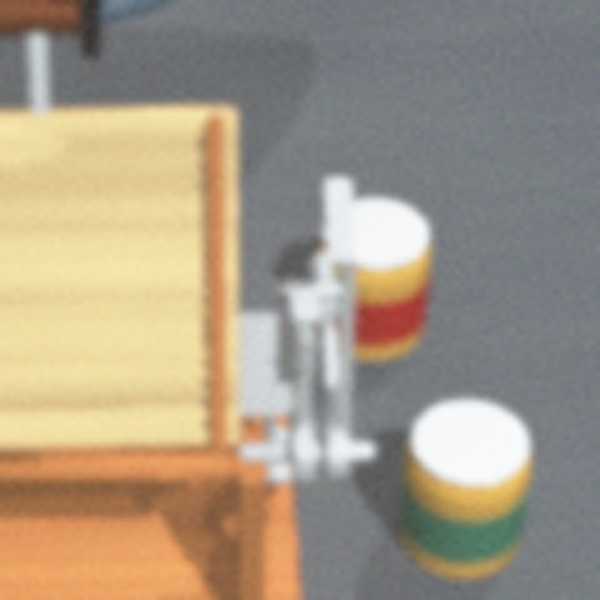

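Add to chk.py:
```python
w=capture('wrist')
r=trace('pawl','wrist'); print('pawl wrist',[(round(x['confidence'],2),int(x['mask'].sum()),np.argwhere(x['mask']).mean(0).round(0)) for x in r[:2]])
cv2.imwrite('pics/wl.png',cv2.resize(w[60:230,90:260,::-1],None,fx=3,fy=3,interpolation=cv2.INTER_CUBIC))
```

```text
(no output)
```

Call:
jog_arm --steps '[{"delta_pos":[3.0,-0.2,1.6],"turn":0,"fingers":0},{"delta_pos":[3.0,-0.2,1.6],"turn":0,"fingers":0}]'

```text
time_s: 10.45
position: [0.5532, -0.0392, 0.3179]
tcp_rot: [[-0.087, -0.003, 0.996], [-0.996, -0.001, -0.087], [0.002, -1.0, -0.002]]
force: [-2.7, -4.8, 1.1]
opening: 0.454
```

```bash
python3 chk.py 62.1; cp pics/wl.png pics/wl621.png
```

```text
62.1 t 10.45 tan -1.52 rad 2.1 lat -4.96 [ 0.5532 -0.0392  0.3179]
diff 8.41 1
next .9 [ 3.  -0.3  1.6]  1.8 [ 6.  -0.5  3.1]
pawl wrist [(0.5, 65, array([172., 180.])), (0.17, 166, array([213., 439.]))]
```

View pics/wl621.png

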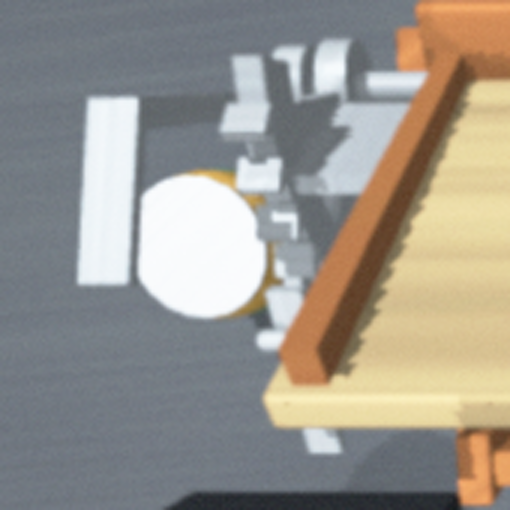

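Call:
jog_arm --steps '[{"delta_pos":[3.0,-0.3,1.6],"turn":0,"fingers":0},{"delta_pos":[3.0,-0.3,1.6],"turn":0,"fingers":0}]'

```text
time_s: 10.77
position: [0.5562, -0.0395, 0.3195]
tcp_rot: [[-0.087, -0.002, 0.996], [-0.996, -0.001, -0.087], [0.002, -1.0, -0.002]]
force: [-2.9, -6.4, 0.0]
opening: 0.458
```

```bash
python3 chk.py 63.0
```

```text
63.0 t 10.77 tan -2.07 rad 1.06 lat -6.66 [ 0.5562 -0.0395  0.3195]
diff 8.14 1
next .9 [ 3.  -0.3  1.5]  1.8 [ 6.  -0.5  3. ]
pawl wrist [(0.7, 2230, array([152., 614.])), (0.37, 39, array([177., 181.]))]
```

Call:
jog_arm --steps '[{"delta_pos":[3.0,-0.2,1.5],"turn":0,"fingers":0},{"delta_pos":[3.0,-0.2,1.5],"turn":0,"fingers":0}]'

```text
time_s: 11.08
position: [0.5593, -0.0397, 0.3211]
tcp_rot: [[-0.087, -0.002, 0.996], [-0.996, -0.002, -0.087], [0.002, -1.0, -0.002]]
force: [-3.9, -4.6, 0.8]
opening: 0.459
```

```bash
python3 chk.py 63.9
```

```text
63.9 t 11.08 tan -2.8 rad 2.3 lat -4.9 [ 0.5593 -0.0397  0.3211]
diff 8.51 12
next .9 [ 3.  -0.3  1.5]  1.8 [ 6.1 -0.5  2.9]
pawl wrist [(0.44, 41, array([182., 181.]))]
```

Diff rose; let me look.

```bash
cp pics/wl.png pics/wl639.png; cp pics/c63.9*.png pics/v639.png
```

```text
(no output)
```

View pics/wl639.png

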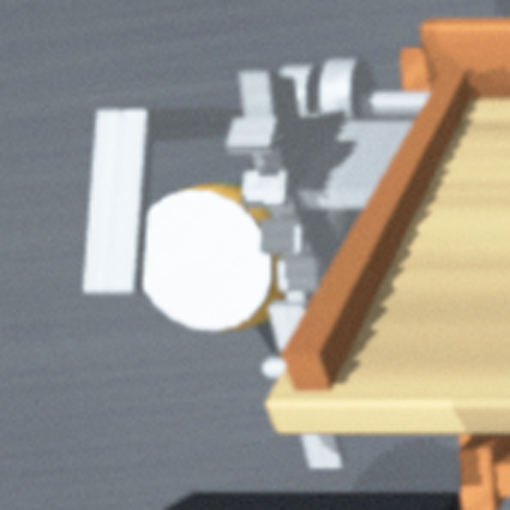

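View pics/v639.png

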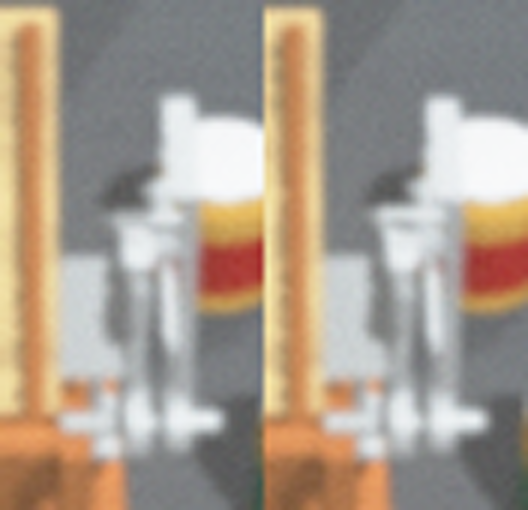

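Call:
jog_arm --steps '[{"delta_pos":[3.0,-0.3,1.5],"turn":0,"fingers":0},{"delta_pos":[3.0,-0.3,1.5],"turn":0,"fingers":0}]'

```text
time_s: 11.4
position: [0.5623, -0.04, 0.3225]
tcp_rot: [[-0.087, -0.002, 0.996], [-0.996, -0.001, -0.087], [0.002, -1.0, -0.002]]
force: [-2.9, -6.0, 0.5]
opening: 0.456
```

```bash
python3 chk.py 64.8;  cp pics/wl.png pics/wl648.png; cp pics/c64.8*.png pics/v648.png
```

```text
64.8 t 11.4 tan -1.95 rad 1.41 lat -6.24 [ 0.5623 -0.04    0.3225]
diff 9.12 15
next .9 [ 3.1 -0.3  1.4]  1.8 [ 6.1 -0.5  2.8]
pawl wrist []
```

View pics/wl648.png

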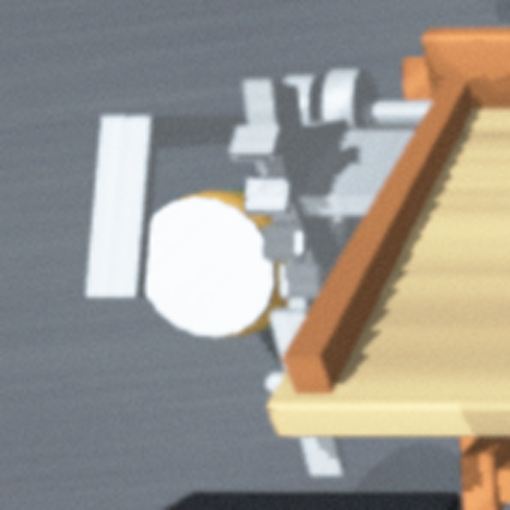

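View pics/v648.png

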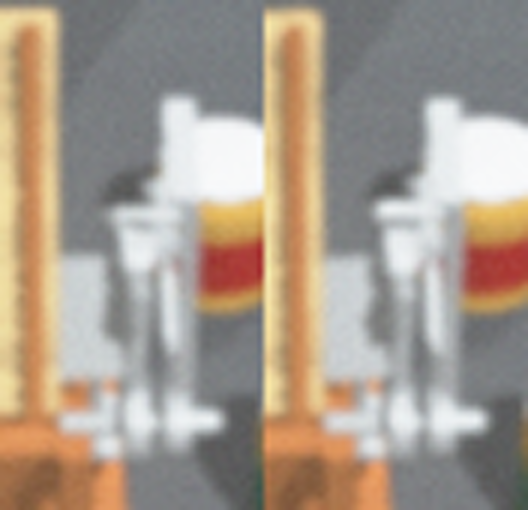

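Call:
jog_arm --steps '[{"delta_pos":[3.1,-0.3,1.4],"turn":0,"fingers":0},{"delta_pos":[3.1,-0.3,1.4],"turn":0,"fingers":0}]'

```text
time_s: 11.72
position: [0.5654, -0.0403, 0.324]
tcp_rot: [[-0.087, -0.002, 0.996], [-0.996, -0.001, -0.087], [0.002, -1.0, -0.002]]
force: [-3.3, -4.9, 1.0]
opening: 0.456
```

```bash
python3 chk.py 65.7;  cp pics/c65.7*.png pics/v657.png
```

```text
65.7 t 11.72 tan -2.19 rad 2.06 lat -5.18 [ 0.5654 -0.0403  0.324 ]
diff 8.85 24
next .9 [ 3.1 -0.3  1.4]  1.8 [ 6.2 -0.5  2.7]
pawl wrist []
```

View pics/v657.png

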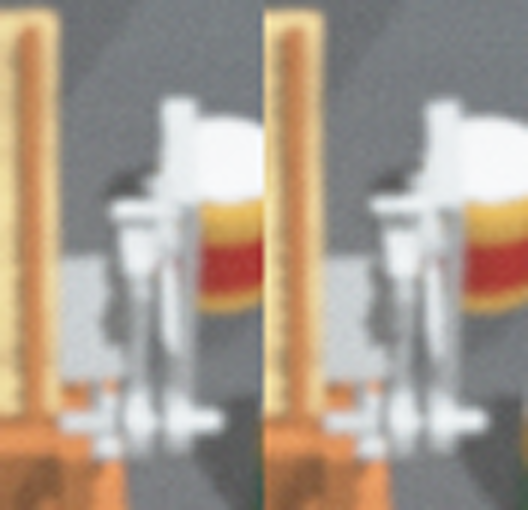

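Call:
jog_arm --steps '[{"delta_pos":[3.1,-0.3,1.4],"turn":0,"fingers":0},{"delta_pos":[3.1,-0.3,1.4],"turn":0,"fingers":0}]'

```text
time_s: 12.03
position: [0.5686, -0.0406, 0.3254]
tcp_rot: [[-0.087, -0.002, 0.996], [-0.996, -0.001, -0.087], [0.001, -1.0, -0.002]]
force: [-2.6, -4.5, 1.6]
opening: 0.454
```

```bash
python3 chk.py 66.6;  cp pics/c66.6*.png pics/v666.png
```

```text
66.6 t 12.03 tan -1.43 rad 2.34 lat -4.71 [ 0.5686 -0.0406  0.3254]
diff 9.46 28
next .9 [ 3.1 -0.3  1.3]  1.8 [ 6.2 -0.5  2.6]
pawl wrist []
```

View pics/v666.png

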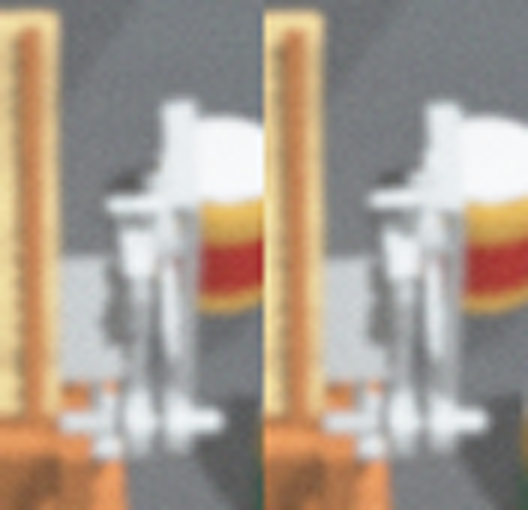

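Call:
jog_arm --steps '[{"delta_pos":[3.1,-0.3,1.3],"turn":0,"fingers":0},{"delta_pos":[3.1,-0.3,1.3],"turn":0,"fingers":0}]'

```text
time_s: 12.35
position: [0.5717, -0.0408, 0.3268]
tcp_rot: [[-0.087, -0.002, 0.996], [-0.996, -0.001, -0.087], [0.001, -1.0, -0.002]]
force: [-2.5, -4.8, 1.8]
opening: 0.459
```

```bash
python3 chk.py 67.5;  cp pics/c67.5*.png pics/v675.png
```

```text
67.5 t 12.35 tan -1.28 rad 2.45 lat -4.98 [ 0.5717 -0.0408  0.3268]
diff 9.88 34
next .9 [ 3.1 -0.3  1.3]  1.8 [ 6.3 -0.5  2.5]
pawl wrist []
```

View pics/v675.png

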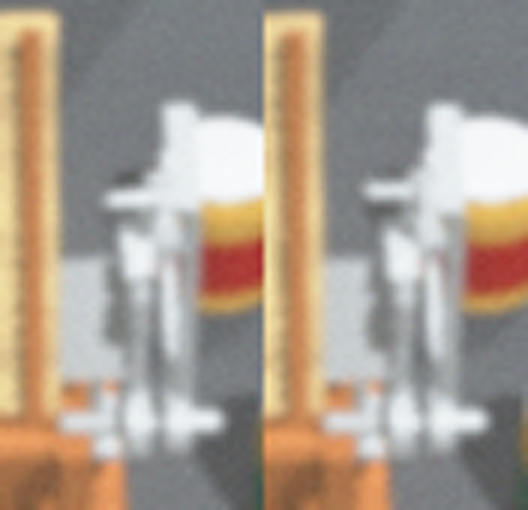

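Call:
jog_arm --steps '[{"delta_pos":[3.1,-0.3,1.3],"turn":0,"fingers":0},{"delta_pos":[3.1,-0.3,1.3],"turn":0,"fingers":0}]'

```text
time_s: 12.67
position: [0.5747, -0.0411, 0.328]
tcp_rot: [[-0.087, -0.002, 0.996], [-0.996, -0.001, -0.087], [0.001, -1.0, -0.002]]
force: [-3.0, -5.3, 0.9]
opening: 0.457
```

```bash
python3 chk.py 68.4;  cp pics/c68.4*.png pics/v684.png
```

```text
68.4 t 12.67 tan -2.03 rad 1.81 lat -5.55 [ 0.5747 -0.0411  0.328 ]
diff 10.67 45
next .9 [ 3.1 -0.3  1.2]  1.8 [ 6.3 -0.5  2.4]
pawl wrist [(0.88, 322, array([217., 204.]))]
```

View pics/v684.png

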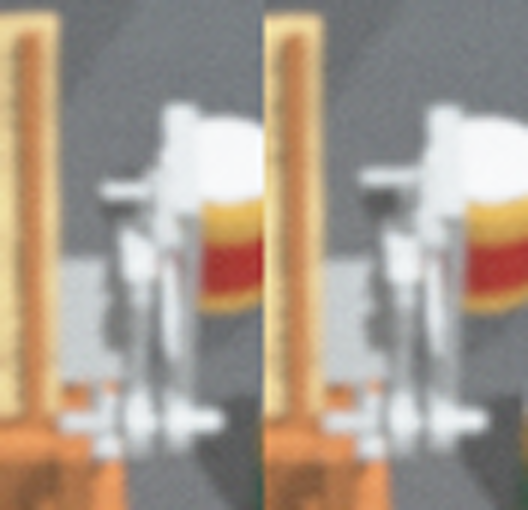

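Call:
jog_arm --steps '[{"delta_pos":[1.4,-0.1,0.5],"turn":0,"fingers":0},{"delta_pos":[1.4,-0.1,0.5],"turn":0,"fingers":0}]'

```text
time_s: 12.98
position: [0.576, -0.0412, 0.3285]
tcp_rot: [[-0.087, -0.002, 0.996], [-0.996, -0.001, -0.087], [0.001, -1.0, -0.002]]
force: [-3.5, -4.4, 1.8]
opening: 0.453
```

```bash
python3 chk.py 68.8;  cp pics/c68.8*.png pics/v688.png;cp pics/wl.png pics/wl688.png
```

```text
68.8 t 12.98 tan -2.24 rad 2.84 lat -4.67 [ 0.576  -0.0412  0.3285]
diff 9.27 42
next .9 [ 3.1 -0.3  1.2]  1.8 [ 6.3 -0.5  2.3]
pawl wrist [(0.7, 236, array([219., 204.]))]
```

View pics/v688.png

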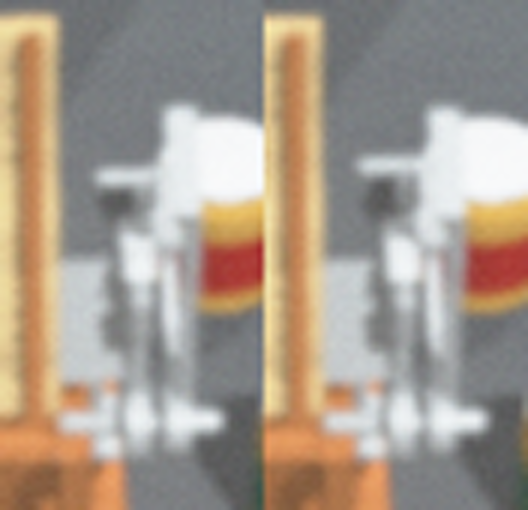

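View pics/wl688.png

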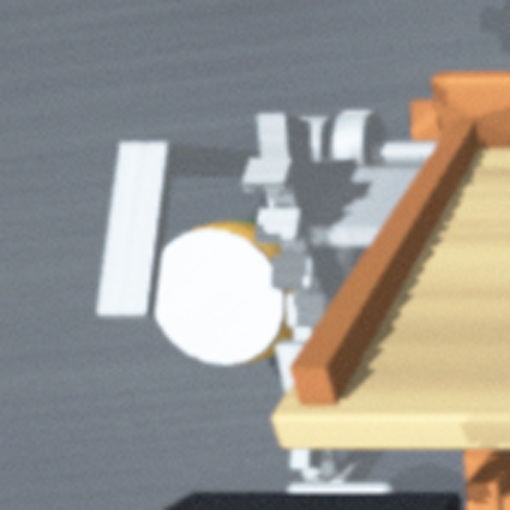

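```bash
python3 chk.py 68.8;  cp $(ls -t pics/c68.8*.png|head -1) pics/v688b.png
```

```text
68.8 t 13.13 tan -2.02 rad 2.27 lat -5.52 [ 0.5759 -0.0412  0.3285]
diff 6.18 0
next .9 [ 3.1 -0.3  1.2]  1.8 [ 6.3 -0.5  2.3]
pawl wrist [(0.65, 580, array([216., 460.])), (0.49, 158, array([218., 207.]))]
```

View pics/v688b.png

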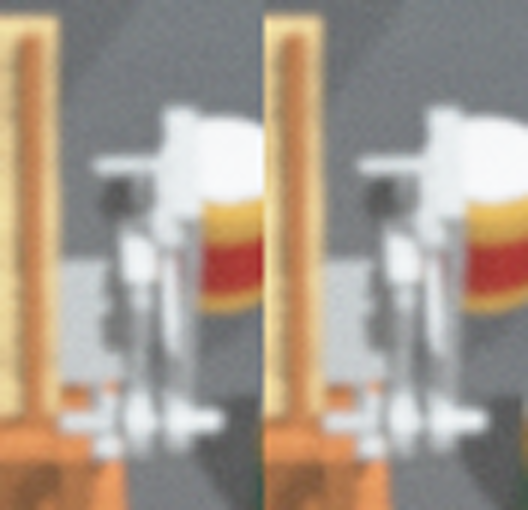

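Call:
jog_arm --steps '[{"delta_pos":[1.0,-0.1,0.4],"turn":0,"fingers":0},{"delta_pos":[1.0,-0.1,0.4],"turn":0,"fingers":0}]'

```text
time_s: 13.45
position: [0.577, -0.0413, 0.3289]
tcp_rot: [[-0.087, -0.002, 0.996], [-0.996, -0.001, -0.087], [0.001, -1.0, -0.002]]
force: [-3.8, -4.8, 1.3]
opening: 0.458
```

```bash
python3 chk.py 69.1
```

```text
69.1 t 13.45 tan -2.69 rad 2.46 lat -5.08 [ 0.577  -0.0413  0.3289]
diff 6.91 0
next .9 [ 3.2 -0.3  1.2]  1.8 [ 6.3 -0.5  2.3]
pawl wrist [(0.7, 163, array([217., 208.]))]
```

Call:
jog_arm --steps '[{"delta_pos":[0.9,-0.1,0.3],"turn":0,"fingers":0},{"delta_pos":[0.9,-0.1,0.3],"turn":0,"fingers":0}]'

```text
time_s: 13.77
position: [0.5776, -0.0413, 0.3291]
tcp_rot: [[-0.087, -0.003, 0.996], [-0.996, -0.001, -0.087], [0.001, -1.0, -0.003]]
force: [-3.8, -4.6, 1.2]
opening: 0.454
```

```bash
python3 chk.py 69.35
```

```text
69.35 t 13.77 tan -2.75 rad 2.35 lat -4.95 [ 0.5776 -0.0413  0.3291]
diff 6.55 0
next .9 [ 3.2 -0.3  1.2]  1.8 [ 6.3 -0.5  2.3]
pawl wrist [(0.73, 201, array([218., 207.]))]
```

Call:
jog_arm --steps '[{"delta_pos":[0.9,-0.1,0.3],"turn":0,"fingers":0},{"delta_pos":[0.9,-0.1,0.3],"turn":0,"fingers":0}]'

```text
time_s: 14.08
position: [0.5779, -0.0414, 0.3293]
tcp_rot: [[-0.087, -0.004, 0.996], [-0.996, -0.001, -0.087], [0.001, -1.0, -0.004]]
force: [-4.7, -5.3, 1.2]
opening: 0.456
```

```bash
python3 st.py 69.6
```

```text
14.0833 [ 0.5779 -0.0414  0.3293] [-4.74 -5.31  1.23] [-0.83   1.088  0.004] 0.456
tangential(up) -3.5781809749053757 radial(out) 2.642602655764648 lat -5.690588866917615
```

Call:
jog_arm --steps '[{"delta_pos":[0.9,-0.1,0.3],"turn":0,"fingers":0},{"delta_pos":[0.9,-0.1,0.3],"turn":0,"fingers":0}]'

```text
time_s: 14.25
position: [0.5783, -0.0414, 0.3294]
tcp_rot: [[-0.087, -0.006, 0.996], [-0.996, -0.001, -0.087], [0.001, -1.0, -0.006]]
force: [-4.9, -5.3, 2.2]
opening: 0.455
```

```bash
python3 st.py 69.8
```

```text
14.25 [ 0.5783 -0.0414  0.3294] [-4.92 -5.3   2.21] [-0.767  1.215  0.062] 0.455
tangential(up) -3.4227863219013046 radial(out) 3.6092364917347983 lat -5.688045447068821
```

Call:
jog_arm --steps '[{"delta_pos":[1.2,-0.1,0.4],"turn":0,"fingers":0},{"delta_pos":[1.2,-0.1,0.4],"turn":0,"fingers":0},{"delta_pos":[1.2,-0.1,0.4],"turn":0,"fingers":0}]'

```text
time_s: 14.5
position: [0.5788, -0.0414, 0.3296]
tcp_rot: [[-0.087, -0.008, 0.996], [-0.996, -0.001, -0.087], [0.001, -1.0, -0.008]]
force: [-7.6, -5.1, 2.2]
opening: 0.459
```

```bash
python3 st.py 69.8
```

```text
14.5 [ 0.5788 -0.0414  0.3296] [-7.56 -5.1   2.2 ] [-0.781  1.392 -0.002] 0.459
tangential(up) -5.90629218257717 radial(out) 4.522309566948584 lat -5.716567058573777
```

Run:
```python
import numpy as np
y=np.radians(-4.8)
def rel(a,a0=41.7):
    a,a0=np.radians([a,a0]); r=-.215*(np.cos(a)-np.cos(a0)); return 1000*np.array([r*np.cos(y),r*np.sin(y),.215*(np.sin(a)-np.sin(a0))])
def plan(angs,start):
    for a in angs: print('{"delta_pos": [%.1f, %.1f, %.1f], "turn": 0, "fingers": 0},'%tuple(rel(a)-start),end=' ')
    print()
plan(np.r_[69.5,68.5,67:45.9:-1.5],np.array([87.5,-7.3,59.2]))
plan(np.arange(44.5,15,-1.5),rel(46)); print()
plan(np.arange(14.5,1.9,-1.),rel(16))
```

```text
{"delta_pos": [-2.6, 0.2, -0.8], "turn": 0, "fingers": 0}, {"delta_pos": [-6.1, 0.5, -2.2], "turn": 0, "fingers": 0}, {"delta_pos": [-11.2, 0.9, -4.3], "turn": 0, "fingers": 0}, {"delta_pos": [-16.4, 1.3, -6.6], "turn": 0, "fingers": 0}, {"delta_pos": [-21.5, 1.8, -9.0], "turn": 0, "fingers": 0}, {"delta_pos": [-26.5, 2.2, -11.5], "turn": 0, "fingers": 0}, {"delta_pos": [-31.4, 2.6, -14.2], "turn": 0, "fingers": 0}, {"delta_pos": [-36.3, 3.0, -17.0], "turn": 0, "fingers": 0}, {"delta_pos": [-41.1, 3.4, -19.9], "turn": 0, "fingers": 0}, {"delta_pos": [-45.8, 3.8, -22.9], "turn": 0, "fingers": 0}, {"delta_pos": [-50.4, 4.2, -26.1], "turn": 0, "fingers": 0}, {"delta_pos": [-55.0, 4.6, -29.4], "turn": 0, "fingers": 0}, {"delta_pos": [-59.4, 4.9, -32.8], "turn": 0, "fingers": 0}, {"delta_pos": [-63.8, 5.3, -36.3], "turn": 0, "fingers": 0}, {"delta_pos": [-68.1, 5.7, -40.0], "turn": 0, "fingers": 0}, {"delta_pos": [-72.3, 6.0, -43.7], "turn": 0, "fingers": 0}, {"delta_pos": [-76.4, 6.4, -47.6], "turn": 0, "fingers": 0}, 
{"delta_pos": [-4.0, 0.3, -4.0], "turn": 0, "fingers": 0}, {"delta_po
[... 1226 characters left out ...]
4, 0.2, -9.1], "turn": 0, "fingers": 0}, {"delta_pos": [-3.2, 0.3, -12.7], "turn": 0, "fingers": 0}, {"delta_pos": [-4.0, 0.3, -16.4], "turn": 0, "fingers": 0}, {"delta_pos": [-4.7, 0.4, -20.1], "turn": 0, "fingers": 0}, {"delta_pos": [-5.4, 0.5, -23.8], "turn": 0, "fingers": 0}, {"delta_pos": [-5.9, 0.5, -27.5], "turn": 0, "fingers": 0}, {"delta_pos": [-6.5, 0.5, -31.2], "turn": 0, "fingers": 0}, {"delta_pos": [-6.9, 0.6, -34.9], "turn": 0, "fingers": 0}, {"delta_pos": [-7.3, 0.6, -38.7], "turn": 0, "fingers": 0}, {"delta_pos": [-7.6, 0.6, -42.4], "turn": 0, "fingers": 0}, {"delta_pos": [-7.9, 0.7, -46.1], "turn": 0, "fingers": 0}, {"delta_pos": [-8.1, 0.7, -49.9], "turn": 0, "fingers": 0},
```

Call:
jog_arm --steps '[{"delta_pos":[-2.6,0.2,-0.8],"turn":0,"fingers":0},{"delta_pos":[-6.1,0.5,-2.2],"turn":0,"fingers":0},{"delta_pos":[-11.2,0.9,-4.3],"turn":0,"fingers":0},{"delta_pos":[-16.4,1.3,-6.6],"turn":0,"fingers":0},{"delta_pos":[-21.5,1.8,-9.0],"turn":0,"fingers":0},{"delta_pos":[-26.5,2.2,-11.5],"turn":0,"fingers":0},{"delta_pos":[-31.4,2.6,-14.2],"turn":0,"fingers":0},{"delta_pos":[-36.3,3.0,-17.0],"turn":0,"fingers":0},{"delta_pos":[-41.1,3.4,-19.9],"turn":0,"fingers":0},{"delta_pos":[-45.8,3.8,-22.9],"turn":0,"fingers":0},{"delta_pos":[-50.4,4.2,-26.1],"turn":0,"fingers":0},{"delta_pos":[-55.0,4.6,-29.4],"turn":0,"fingers":0},{"delta_pos":[-59.4,4.9,-32.8],"turn":0,"fingers":0},{"delta_pos":[-63.8,5.3,-36.3],"turn":0,"fingers":0},{"delta_pos":[-68.1,5.7,-40.0],"turn":0,"fingers":0},{"delta_pos":[-72.3,6.0,-43.7],"turn":0,"fingers":0},{"delta_pos":[-76.4,6.4,-47.6],"turn":0,"fingers":0},{"delta_pos":[-76.4,6.4,-47.6],"turn":0,"fingers":0}]'

```text
time_s: 16.0
position: [0.505, -0.035, 0.2816]
tcp_rot: [[-0.087, 0.001, 0.996], [-0.996, -0.001, -0.087], [0.001, -1.0, 0.001]]
force: [-0.3, -5.8, -1.3]
opening: 0.459
```

```bash
python3 chk.py 46; cp $(ls -t pics/c46*.png|head -1) pics/v46.png
```

```text
46.0 t 16.0 tan -0.8 rad -1.03 lat -5.84 [ 0.505  -0.035   0.2816]
diff 42.89 651
next .9 [ 2.4 -0.2  2.3]  1.8 [ 4.9 -0.4  4.6]
pawl wrist [(0.69, 170, array([165., 163.]))]
```

View pics/v46.png

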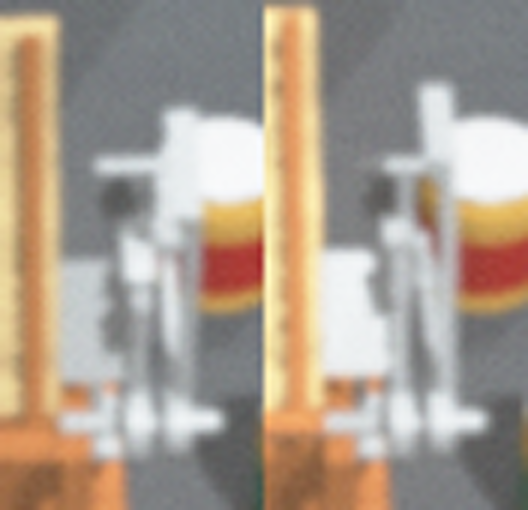

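Call:
jog_arm --steps '[{"delta_pos":[-4.0,0.3,-4.0],"turn":0,"fingers":0},{"delta_pos":[-7.9,0.7,-8.0],"turn":0,"fingers":0},{"delta_pos":[-11.6,1.0,-12.2],"turn":0,"fingers":0},{"delta_pos":[-15.3,1.3,-16.5],"turn":0,"fingers":0},{"delta_pos":[-18.8,1.6,-20.8],"turn":0,"fingers":0},{"delta_pos":[-22.3,1.9,-25.3],"turn":0,"fingers":0},{"delta_pos":[-25.6,2.1,-29.8],"turn":0,"fingers":0},{"delta_pos":[-28.8,2.4,-34.4],"turn":0,"fingers":0},{"delta_pos":[-31.9,2.7,-39.1],"turn":0,"fingers":0},{"delta_pos":[-34.8,2.9,-43.9],"turn":0,"fingers":0},{"delta_pos":[-37.6,3.2,-48.8],"turn":0,"fingers":0},{"delta_pos":[-40.3,3.4,-53.7],"turn":0,"fingers":0},{"delta_pos":[-42.9,3.6,-58.7],"turn":0,"fingers":0},{"delta_pos":[-45.3,3.8,-63.8],"turn":0,"fingers":0},{"delta_pos":[-47.6,4.0,-68.9],"turn":0,"fingers":0},{"delta_pos":[-49.8,4.2,-74.1],"turn":0,"fingers":0},{"delta_pos":[-51.9,4.4,-79.4],"turn":0,"fingers":0},{"delta_pos":[-53.7,4.5,-84.7],"turn":0,"fingers":0},{"delta_pos":[-55.5,4.7,-90.0],"turn":0,"fingers":0},{"delta_pos":[-57.1,4.8,-95.4],"turn":0,"fingers":0}]'

```text
time_s: 17.82
position: [0.4493, -0.0301, 0.1867]
tcp_rot: [[-0.088, 0.004, 0.996], [-0.996, -0.001, -0.088], [0.0, -1.0, 0.004]]
force: [1.2, -4.9, -1.2]
opening: 0.459
```

```bash
python3 chk.py 16; cp $(ls -t pics/c16*.png|head -1) pics/v16.png
```

```text
16.0 t 17.82 tan -0.75 rad -1.83 lat -4.77 [ 0.4493 -0.0301  0.1867]
diff 43.04 584
next .9 [ 1.  -0.1  3.2]  1.8 [ 2.  -0.2  6.5]
pawl wrist [(0.88, 1639, array([ 86., 104.]))]
```

View pics/v16.png

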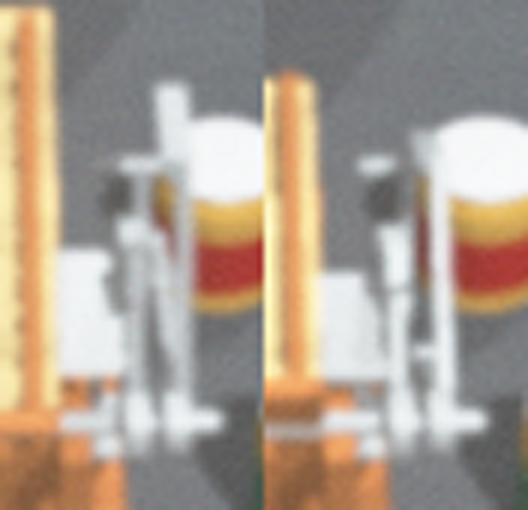

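Call:
jog_arm --steps '[{"delta_pos":[-1.5,0.1,-5.4],"turn":0,"fingers":0},{"delta_pos":[-2.4,0.2,-9.1],"turn":0,"fingers":0},{"delta_pos":[-3.2,0.3,-12.7],"turn":0,"fingers":0},{"delta_pos":[-4.0,0.3,-16.4],"turn":0,"fingers":0},{"delta_pos":[-4.7,0.4,-20.1],"turn":0,"fingers":0},{"delta_pos":[-5.4,0.5,-23.8],"turn":0,"fingers":0},{"delta_pos":[-5.9,0.5,-27.5],"turn":0,"fingers":0},{"delta_pos":[-6.5,0.5,-31.2],"turn":0,"fingers":0},{"delta_pos":[-6.9,0.6,-34.9],"turn":0,"fingers":0},{"delta_pos":[-7.3,0.6,-38.7],"turn":0,"fingers":0},{"delta_pos":[-7.6,0.6,-42.4],"turn":0,"fingers":0},{"delta_pos":[-7.9,0.7,-46.1],"turn":0,"fingers":0},{"delta_pos":[-8.1,0.7,-49.9],"turn":0,"fingers":0},{"delta_pos":[-8.1,0.7,-49.9],"turn":0,"fingers":0}]'

```text
time_s: 19.13
position: [0.4413, -0.0294, 0.1364]
tcp_rot: [[-0.088, 0.004, 0.996], [-0.996, -0.0, -0.088], [0.0, -1.0, 0.004]]
force: [1.4, -4.4, -1.2]
opening: 0.458
```

```bash
python3 chk.py 2.5; cp $(ls -t pics/c2.5*.png|head -1) pics/v2.png
```

```text
2.5 t 19.13 tan -1.11 rad -1.83 lat -4.31 [ 0.4413 -0.0294  0.1364]
diff 30.74 376
next .9 [ 0.2 -0.   3.4]  1.8 [ 0.4 -0.   6.7]
pawl wrist [(0.58, 2532, array([35., 73.]))]
```

View pics/v2.png

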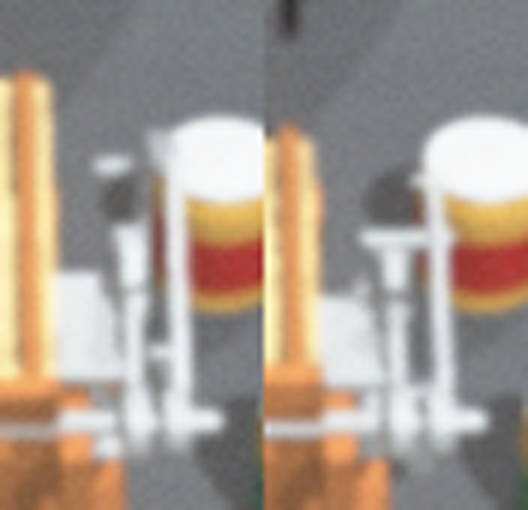

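Call:
jog_arm --steps '[{"delta_pos":[-0.1,0,-1.5],"turn":0,"fingers":0},{"delta_pos":[-0.2,0,-3],"turn":0,"fingers":0},{"delta_pos":[-0.2,0,-4.5],"turn":0,"fingers":0},{"delta_pos":[-0.2,0,-5.5],"turn":0,"fingers":0},{"delta_pos":[-0.2,0,-5.5],"turn":0,"fingers":0}]'

```text
time_s: 19.7
position: [0.4412, -0.0294, 0.1312]
tcp_rot: [[-0.088, 0.004, 0.996], [-0.996, -0.001, -0.088], [0.0, -1.0, 0.004]]
force: [0.8, -5.5, -1.0]
opening: 0.46
```

```bash
python3 st.py 1
```

```text
19.7 [ 0.4412 -0.0294  0.1312] [ 0.81 -5.47 -1.02] [-0.805 -0.459 -0.046] 0.46
tangential(up) -0.9972216447755806 radial(out) -1.2852037739782998 lat -5.386698145421573
```

Call:
jog_arm --steps '[{"delta_pos":[0,0,-1],"turn":0,"fingers":0},{"delta_pos":[0,0,-2],"turn":0,"fingers":0},{"delta_pos":[0,0,-2],"turn":0,"fingers":0}]'

```text
time_s: 19.95
position: [0.4412, -0.0294, 0.1296]
tcp_rot: [[-0.088, 0.004, 0.996], [-0.996, -0.001, -0.088], [0.0, -1.0, 0.004]]
force: [0.8, -5.7, 0.5]
opening: 0.457
```

```bash
python3 st.py 1
```

```text
19.95 [ 0.4412 -0.0294  0.1296] [ 0.82 -5.67  0.5 ] [-0.842 -0.443  0.028] 0.457
tangential(up) 0.5183940249409201 radial(out) -1.2806107224090257 lat -5.58213251814811
```

Call:
jog_arm --steps '[{"delta_pos":[0,0,-1],"turn":0,"fingers":0},{"delta_pos":[0,0,-1],"turn":0,"fingers":0},{"delta_pos":[0,0,-1],"turn":0,"fingers":0}]'

```text
time_s: 20.2
position: [0.4412, -0.0294, 0.1294]
tcp_rot: [[-0.088, 0.005, 0.996], [-0.996, -0.001, -0.088], [0.0, -1.0, 0.005]]
force: [-1.1, -5.6, 10.9]
opening: 0.455
```

```bash
python3 st.py 0
python3 - <<'E'
from ray import *
im=capture('scene')[110:250,240:400]; cv2.imwrite('pics/flat.png',cv2.resize(im[:,:,::-1],None,fx=4,fy=4,interpolation=cv2.INTER_CUBIC))
for c in('scene','top'):
  capture(c); print([(np.round(x['position'],4),x['confidence']) for x in tip_of('handle',c)])
E
```

```text
20.2 [ 0.4412 -0.0294  0.1294] [-1.07 -5.61 10.89] [-0.729 -0.104 -0.009] 0.455
tangential(up) 10.887390389379526 radial(out) 0.6005811771596723 lat -5.680690256604345
[(array([ 0.4353, -0.0322,  0.1294]), 0.64)]
[(array([ 0.4394, -0.0293,  0.1287]), 0.9)]
```

View pics/flat.png

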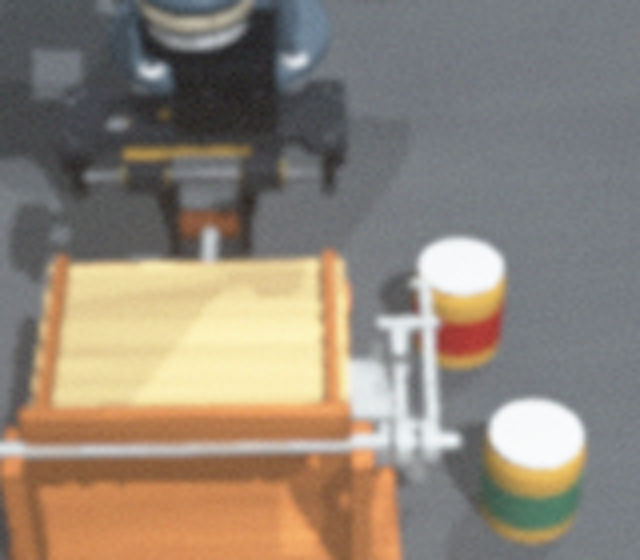

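Run:
```python
import numpy as np
y=np.radians(-4.8)
def rel(a): a=np.radians(a); r=.215*(1-np.cos(a)); return 1000*np.array([r*np.cos(y),r*np.sin(y),.215*np.sin(a)])
for a in np.arange(0,24.6,1.5).tolist()+[24.5]: print('{"delta_pos": [%.1f, %.1f, %.1f], "turn": 0, "fingers": 0},'%tuple(rel(a)+[0,0,1.3]),end=' ')
print()
for a in np.arange(23.5,17.5,-.5): print(a,np.round(rel(a)-rel(24.5),1),.1295+.215*np.sin(np.radians(a)))
```

```text
{"delta_pos": [0.0, 0.0, 1.3], "turn": 0, "fingers": 0}, {"delta_pos": [0.1, -0.0, 6.9], "turn": 0, "fingers": 0}, {"delta_pos": [0.3, -0.0, 12.6], "turn": 0, "fingers": 0}, {"delta_pos": [0.7, -0.1, 18.2], "turn": 0, "fingers": 0}, {"delta_pos": [1.2, -0.1, 23.8], "turn": 0, "fingers": 0}, {"delta_pos": [1.8, -0.2, 29.4], "turn": 0, "fingers": 0}, {"delta_pos": [2.6, -0.2, 34.9], "turn": 0, "fingers": 0}, {"delta_pos": [3.6, -0.3, 40.5], "turn": 0, "fingers": 0}, {"delta_pos": [4.7, -0.4, 46.0], "turn": 0, "fingers": 0}, {"delta_pos": [5.9, -0.5, 51.5], "turn": 0, "fingers": 0}, {"delta_pos": [7.3, -0.6, 56.9], "turn": 0, "fingers": 0}, {"delta_pos": [8.8, -0.7, 62.4], "turn": 0, "fingers": 0}, {"delta_pos": [10.5, -0.9, 67.7], "turn": 0, "fingers": 0}, {"delta_pos": [12.3, -1.0, 73.1], "turn": 0, "fingers": 0}, {"delta_pos": [14.2, -1.2, 78.3], "turn": 0, "fingers": 0}, {"delta_pos": [16.3, -1.4, 83.6], "turn": 0, "fingers": 0}, {"delta_pos": [18.5, -1.6, 88.7], "turn": 0, "fingers": 0}, {"delta_pos": [19.3, -1.6, 90.5], "turn": 0, "fingers": 0}, 
23.5 [-1.5  0.1 -3.4] 0.21523104981892793
23.0 [-2.3  0.2 -5.2] 0.21350719262519385
22.5 [-3.   0.3 -6.9] 0.2117769379584943
22.0 [-3.7  0.3 -8.6] 0.2100404175844211
21.5 [ -4.4   0.4 -10.4] 0.20829776374572392
21.0 [ -5.1   0.4 -12.1] 0.20654910915223956
20.5 [ -5.7   0.5 -13.9] 0.2047945869707855
20.0 [ -6.4   0.5 -15.6] 0.20303433081501876
19.5 [ -7.    0.6 -17.4] 0.20126847473526074
19.0 [ -7.6   0.6 -19.2] 0.1994971532082887
18.5 [ -8.2   0.7 -20.9] 0.19772050112709483
18.0 [ -8.8   0.7 -22.7] 0.1959386537906137
```

Call:
jog_arm --steps '[{"delta_pos":[0.0,0.0,1.3],"turn":0,"fingers":0},{"delta_pos":[0.1,0.0,6.9],"turn":0,"fingers":0},{"delta_pos":[0.3,0.0,12.6],"turn":0,"fingers":0},{"delta_pos":[0.7,-0.1,18.2],"turn":0,"fingers":0},{"delta_pos":[1.2,-0.1,23.8],"turn":0,"fingers":0},{"delta_pos":[1.8,-0.2,29.4],"turn":0,"fingers":0},{"delta_pos":[2.6,-0.2,34.9],"turn":0,"fingers":0},{"delta_pos":[3.6,-0.3,40.5],"turn":0,"fingers":0},{"delta_pos":[4.7,-0.4,46.0],"turn":0,"fingers":0},{"delta_pos":[5.9,-0.5,51.5],"turn":0,"fingers":0},{"delta_pos":[7.3,-0.6,56.9],"turn":0,"fingers":0},{"delta_pos":[8.8,-0.7,62.4],"turn":0,"fingers":0},{"delta_pos":[10.5,-0.9,67.7],"turn":0,"fingers":0},{"delta_pos":[12.3,-1.0,73.1],"turn":0,"fingers":0},{"delta_pos":[14.2,-1.2,78.3],"turn":0,"fingers":0},{"delta_pos":[16.3,-1.4,83.6],"turn":0,"fingers":0},{"delta_pos":[18.5,-1.6,88.7],"turn":0,"fingers":0},{"delta_pos":[19.3,-1.6,90.5],"turn":0,"fingers":0},{"delta_pos":[19.3,-1.6,90.5],"turn":0,"fingers":0}]'

```text
time_s: 22.03
position: [0.4591, -0.0309, 0.2183]
tcp_rot: [[-0.087, 0.0, 0.996], [-0.996, -0.0, -0.087], [0.0, -1.0, 0.0]]
force: [2.1, -6.6, -4.5]
opening: 0.456
```

```bash
python3 chk.py 24.5; cp $(ls -t pics/c24.5*.png|head -1) pics/v24.png
```

```text
24.5 t 22.03 tan -3.0 rad -4.25 lat -6.4 [ 0.4591 -0.0309  0.2183]
diff 38.96 547
next .9 [ 1.4 -0.1  3.1]  1.8 [ 2.9 -0.2  6.1]
pawl wrist [(0.95, 1625, array([ 57., 129.]))]
```

View pics/v24.png

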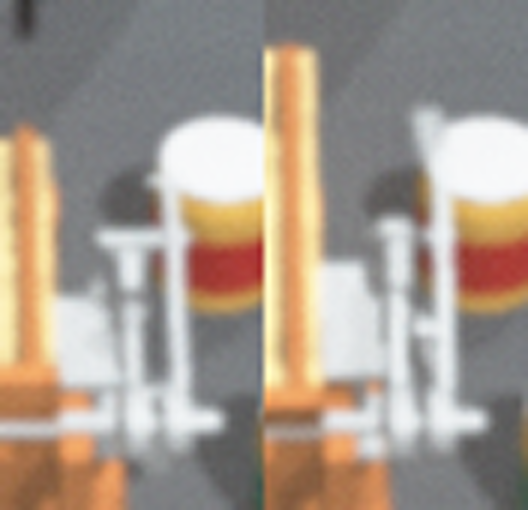

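Call:
jog_arm --steps '[{"delta_pos":[-1.5,0.1,-3.4],"turn":0,"fingers":0},{"delta_pos":[-2.3,0.2,-5.2],"turn":0,"fingers":0},{"delta_pos":[-3.0,0.3,-6.9],"turn":0,"fingers":0},{"delta_pos":[-3.7,0.3,-8.6],"turn":0,"fingers":0},{"delta_pos":[-4.4,0.4,-10.4],"turn":0,"fingers":0},{"delta_pos":[-5.1,0.4,-12.1],"turn":0,"fingers":0},{"delta_pos":[-5.7,0.5,-13.9],"turn":0,"fingers":0},{"delta_pos":[-5.7,0.5,-13.9],"turn":0,"fingers":0}]'

```text
time_s: 22.85
position: [0.4534, -0.0304, 0.2043]
tcp_rot: [[-0.087, 0.001, 0.996], [-0.996, -0.0, -0.087], [0.0, -1.0, 0.001]]
force: [0.2, -6.4, -1.0]
opening: 0.452
```

```bash
python3 st.py 20.5
```

```text
22.85 [ 0.4534 -0.0304  0.2043] [ 0.24 -6.4  -1.04] [-0.955 -0.345  0.057] 0.452
tangential(up) -0.7047801932688252 radial(out) -1.0855887601909213 lat -6.358392201426747
```

Call:
jog_arm --steps '[{"delta_pos":[-0.3,0,-0.9],"turn":0,"fingers":0},{"delta_pos":[-0.7,0,-1.7],"turn":0,"fingers":0},{"delta_pos":[-0.7,0,-1.7],"turn":0,"fingers":0}]'

```text
time_s: 23.1
position: [0.4529, -0.0304, 0.2028]
tcp_rot: [[-0.087, 0.001, 0.996], [-0.996, -0.0, -0.087], [0.0, -1.0, 0.001]]
force: [1.2, -5.8, -0.7]
opening: 0.459
```

```bash
python3 st.py 20
```

```text
23.1 [ 0.4529 -0.0304  0.2028] [ 1.18 -5.81 -0.66] [-0.889 -0.348 -0.016] 0.459
tangential(up) -0.05487692741772922 radial(out) -1.7915466351701541 lat -5.690273989680186
```

Call:
jog_arm --steps '[{"delta_pos":[-0.3,0,-0.8],"turn":0,"fingers":0},{"delta_pos":[-0.3,0,-0.8],"turn":0,"fingers":0},{"delta_pos":[-0.3,0,-0.8],"turn":0,"fingers":0}]'

```text
time_s: 23.35
position: [0.4527, -0.0304, 0.2021]
tcp_rot: [[-0.087, 0.001, 0.996], [-0.996, -0.0, -0.087], [0.0, -1.0, 0.001]]
force: [0.4, -5.1, -0.9]
opening: 0.456
```

```bash
python3 st.py 20
```

```text
23.35 [ 0.4527 -0.0304  0.2021] [ 0.41 -5.13 -0.91] [-0.873 -0.308 -0.02 ] 0.456
tangential(up) -0.5708147492569553 radial(out) -1.100509332369758 lat -5.075201508229303
```

Call:
jog_arm --steps '[{"delta_pos":[-0.3,0,-0.8],"turn":0,"fingers":0},{"delta_pos":[-0.3,0,-0.8],"turn":0,"fingers":0},{"delta_pos":[-0.3,0,-0.8],"turn":0,"fingers":0}]'

```text
time_s: 23.6
position: [0.4524, -0.0303, 0.2015]
tcp_rot: [[-0.087, 0.002, 0.996], [-0.996, -0.0, -0.087], [0.0, -1.0, 0.002]]
force: [-0.7, -4.3, 0.4]
opening: 0.453
```

```bash
python3 st.py 20
```

```text
23.6 [ 0.4524 -0.0303  0.2015] [-0.7  -4.34  0.44] [-0.887 -0.266 -0.043] 0.453
tangential(up) 0.2965484479921371 radial(out) 0.4609323815100519 lat -4.379036441125643
```

Call:
jog_arm --steps '[{"delta_pos":[-0.3,0,-0.8],"turn":0,"fingers":0},{"delta_pos":[-0.3,0,-0.8],"turn":0,"fingers":0},{"delta_pos":[-0.3,0,-0.8],"turn":0,"fingers":0}]'

```text
time_s: 23.85
position: [0.4522, -0.0303, 0.2008]
tcp_rot: [[-0.087, 0.002, 0.996], [-0.996, -0.0, -0.087], [0.0, -1.0, 0.002]]
force: [-0.2, -5.4, 1.2]
opening: 0.454
```

```bash
python3 chk.py 19.7; cp $(ls -t pics/c19.7*.png|head -1) pics/v197.png
```

```text
19.7 t 23.85 tan 1.25 rad 0.14 lat -5.39 [ 0.4522 -0.0303  0.2008]
diff 16.07 113
next .9 [ 1.2 -0.1  3.2]  1.8 [ 2.4 -0.2  6.3]
pawl wrist [(0.96, 1945, array([ 41., 116.])), (0.4, 72589, array([ 85., 309.]))]
```

View pics/v197.png

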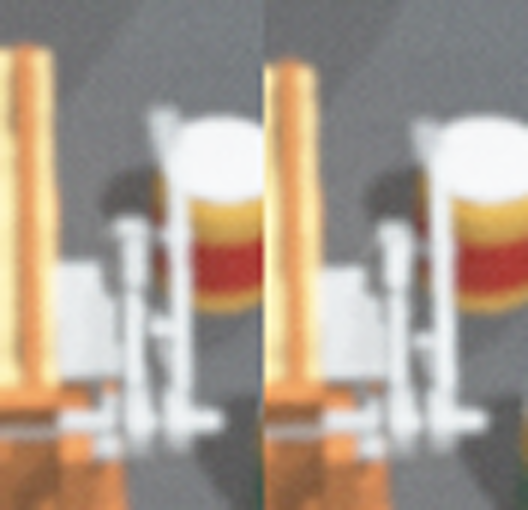

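Call:
jog_arm --steps '[{"delta_pos":[-0.3,0,-0.8],"turn":0,"fingers":0},{"delta_pos":[-0.3,0,-0.8],"turn":0,"fingers":0},{"delta_pos":[-0.3,0,-0.8],"turn":0,"fingers":0}]'

```text
time_s: 24.25
position: [0.452, -0.0303, 0.2002]
tcp_rot: [[-0.087, 0.002, 0.996], [-0.996, -0.0, -0.087], [0.0, -1.0, 0.002]]
force: [1.2, -4.6, 1.2]
opening: 0.456
```

```bash
python3 st.py 19.7
```

```text
24.25 [ 0.452  -0.0303  0.2002] [ 1.25 -4.64  1.15] [-0.746 -0.492 -0.024] 0.456
tangential(up) 1.6350288275088078 radial(out) -1.1498002166803192 lat -4.517516984320042
```

Call:
jog_arm --steps '[{"delta_pos":[-0.3,0,-0.8],"turn":0,"fingers":0},{"delta_pos":[-0.3,0,-0.8],"turn":0,"fingers":0},{"delta_pos":[-0.3,0,-0.8],"turn":0,"fingers":0}]'

```text
time_s: 24.5
position: [0.4517, -0.0303, 0.1994]
tcp_rot: [[-0.087, 0.001, 0.996], [-0.996, -0.0, -0.087], [0.0, -1.0, 0.001]]
force: [1.8, -4.5, 2.8]
opening: 0.451
```

```bash
python3 st.py 19.7
```

```text
24.5 [ 0.4517 -0.0303  0.1994] [ 1.77 -4.49  2.78] [-0.68  -0.547  0.007] 0.451
tangential(up) 3.336281911216281 radial(out) -1.0815740455800504 lat -4.32626445417091
```

Call:
jog_arm --steps '[{"delta_pos":[-0.3,0,-0.8],"turn":0,"fingers":0},{"delta_pos":[-0.6,0,-1.6],"turn":0,"fingers":0},{"delta_pos":[-0.6,0,-1.6],"turn":0,"fingers":0},{"delta_pos":[-0.6,0,-1.6],"turn":0,"fingers":0}]'

```text
time_s: 24.83
position: [0.4512, -0.0302, 0.198]
tcp_rot: [[-0.087, 0.002, 0.996], [-0.996, -0.0, -0.087], [-0.0, -1.0, 0.002]]
force: [1.8, -3.7, 5.7]
opening: 0.45
```

```bash
python3 chk.py 19.7
python3 - <<'E'
from ray import *
im=capture('wrist'); cv2.imwrite('pics/wn.png',im[:,:,::-1])
for c in('scene','top'):
  for k in range(2):
    capture(c); print([(np.round(x['position'],4),x['confidence']) for x in tip_of('handle',c)][:1])
E
```

```text
19.7 t 24.83 tan 6.06 rad -0.02 lat -3.55 [ 0.4512 -0.0302  0.198 ]
diff 7.36 2
next .9 [ 1.2 -0.1  3.2]  1.8 [ 2.4 -0.2  6.3]
pawl wrist [(0.62, 2155, array([ 39., 113.]))]
[(array([ 0.4502, -0.0331,  0.197 ]), 0.85)]
[(array([ 0.4503, -0.0331,  0.199 ]), 0.77)]
[(array([ 0.4523, -0.0243,  0.1972]), 0.67)]
[(array([ 0.4501, -0.0254,  0.2   ]), 0.67)]
```

View pics/wn.png

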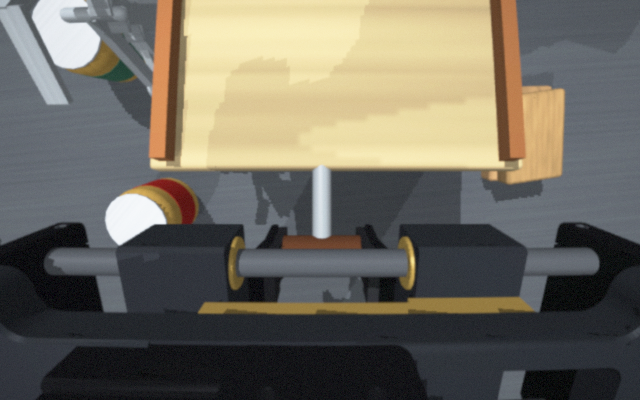

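Call:
jog_arm --steps '[{"delta_pos":[0.3,0,0.8],"turn":0,"fingers":0},{"delta_pos":[0.6,0,1.6],"turn":0,"fingers":0},{"delta_pos":[0.6,0,1.6],"turn":0,"fingers":0}]'

```text
time_s: 25.68
position: [0.4516, -0.0303, 0.1994]
tcp_rot: [[-0.087, 0.001, 0.996], [-0.996, -0.0, -0.087], [0.0, -1.0, 0.001]]
force: [3.2, -3.9, 2.4]
opening: 0.455
```

```bash
python3 st.py 19.7
```

```text
25.6833 [ 0.4516 -0.0303  0.1994] [ 3.15 -3.94  2.41] [-0.676 -0.651 -0.006] 0.455
tangential(up) 3.443394315588817 radial(out) -2.452931272201591 lat -3.661547730572204
```

Call:
jog_arm --steps '[{"delta_pos":[0.3,0,0.8],"turn":0,"fingers":0},{"delta_pos":[0.5,0,1.5],"turn":0,"fingers":0},{"delta_pos":[0.5,0,1.5],"turn":0,"fingers":0},{"delta_pos":[0.5,0,1.5],"turn":0,"fingers":50},{"delta_pos":[0.5,0,1.5],"turn":0,"fingers":52},{"delta_pos":[0.5,0,1.5],"turn":0,"fingers":52}]'

```text
time_s: 26.18
position: [0.4491, -0.0288, 0.1997]
tcp_rot: [[-0.087, -0.006, 0.996], [-0.996, 0.003, -0.087], [-0.003, -1.0, -0.006]]
force: [-0.2, 0.4, 0.5]
opening: 0.512
```

```bash
python3 chk.py 19.7
python3 - <<'E'
from ray import *
for c in('scene','top'):
    capture(c); print([(np.round(x['position'],4),x['confidence']) for x in tip_of('handle',c)][:1])
print(read_state()['opening'])
E
```

```text
19.7 t 26.18 tan 0.39 rad 0.44 lat 0.37 [ 0.4491 -0.0288  0.1997]
diff 7.7 2
next .9 [ 1.2 -0.1  3.2]  1.8 [ 2.4 -0.2  6.3]
pawl wrist [(0.62, 2070, array([ 35., 115.]))]
[(array([ 0.4512, -0.0337,  0.2007]), 0.95)]
[(array([ 0.4473, -0.0277,  0.2006]), 0.76)]
0.5164994939793265
```

Call:
jog_arm --steps '[{"delta_pos":[0,0,0],"turn":0,"fingers":70},{"delta_pos":[0,0,0],"turn":0,"fingers":90},{"delta_pos":[0,0,0],"turn":0,"fingers":90},{"delta_pos":[0,0,0],"turn":0,"fingers":90},{"delta_pos":[0,0,0],"turn":0,"fingers":90},{"delta_pos":[0,0,10],"turn":0,"fingers":90},{"delta_pos":[-5,0,25],"turn":0,"fingers":90},{"delta_pos":[-10,0,45],"turn":0,"fingers":90},{"delta_pos":[-15,0,70],"turn":0,"fingers":90},{"delta_pos":[-15,0,100],"turn":0,"fingers":90},{"delta_pos":[-15,0,130],"turn":0,"fingers":90},{"delta_pos":[-15,0,150],"turn":0,"fingers":90},{"delta_pos":[-15,0,150],"turn":0,"fingers":90},{"delta_pos":[-15,0,150],"turn":0,"fingers":90}]'

```text
time_s: 27.7
position: [0.437, -0.0303, 0.3517]
tcp_rot: [[-0.087, 0.003, 0.996], [-0.996, -0.001, -0.087], [0.001, -1.0, 0.003]]
force: [0.4, -0.1, -0.1]
opening: 0.899
```

```bash
python3 st.py 19.7
python3 - <<'E'
import fit
from ray import *
fit.run(cams=('scene','top'),n=2)
for c in ('scene','top'):
    im=capture(c); cv2.imwrite(f'pics/end_{c}.png',im[:,:,::-1])
    for t in ('can0','bars0','bottle0'): print(c,t,[(np.round(x['position'],3)) for x in tip_of(t,c)[:4]])
im=capture('wrist'); cv2.imwrite('pics/end_w.png',im[:,:,::-1])
E
```

```text
27.7 [ 0.437  -0.0303  0.3517] [ 0.36 -0.12 -0.13] [-0.003  0.024  0.003] 0.899
tangential(up) 0.002381853152784506 radial(out) -0.3915196165307069 lat -0.09067962150939389
hinge [ 0.6547 -0.0475] yaw -4.63 ang 18.92 handle [ 0.452  -0.0311  0.1997] rms 0.0021 23
handle mean [ 0.4506 -0.0304  0.2002]
scene can0 [array([ 0.616,  0.172, -0.002]), array([ 0.439,  0.15 , -0.002])]
scene bars0 [array([ 0.489, -0.246, -0.002])]
scene bottle0 [array([0.447, 0.469, 0.   ]), array([0.525, 0.46 , 0.   ]), array([ 0.543, -0.485, -0.001]), array([ 0.439, -0.473, -0.001])]
top can0 [array([ 0.446,  0.152, -0.   ]), array([0.614, 0.166, 0.004])]
top bars0 [array([ 0.488, -0.246,  0.021])]
top bottle0 [array([0.525, 0.456, 0.001]), array([ 0.543, -0.48 ,  0.002]), array([ 0.444, -0.476,  0.005]), array([0.445, 0.467, 0.002])]
```

View pics/end_scene.png

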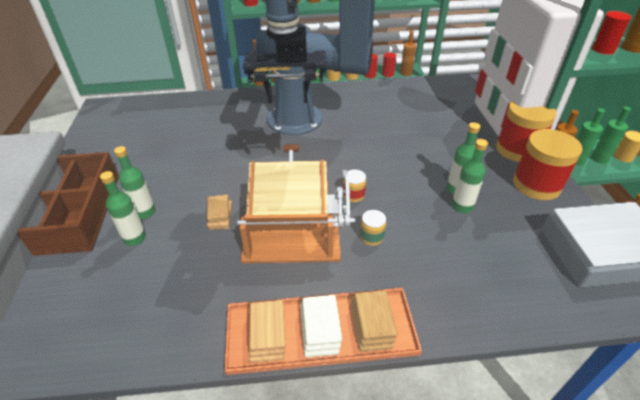

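View pics/end_w.png

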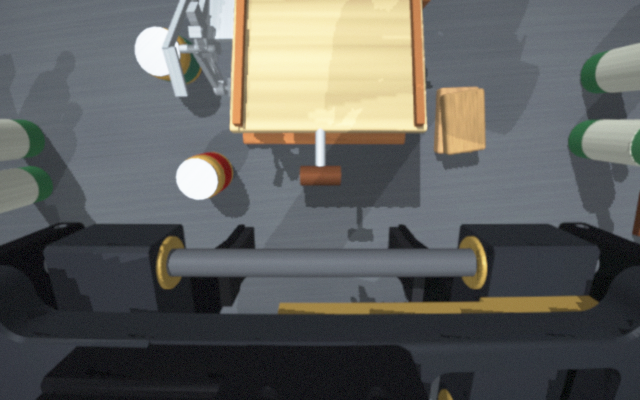

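The board is holding by itself. The fit reads 18.9 degrees, and it read the fourth notch about 0.7 degrees low too, so this agrees with the second notch at 19.7 degrees. The other items are where they were, so I am handing in.

```bash
python3 -c "
from rig import *
print(hand_in())"
```

```text
the job is handed in; nothing more can be done
None
```

The board is propped, hands off, in the second notch up from flat, and the job is handed in at about 29 s.

- **Lift to the stop:** The board started in the fourth notch. I pinched the T-handle and worked it up in small steps. The pictures show the pawl thrown at about 68 degrees. I then felt the stop at about 5.9 N on the tool, some 3.7 N over the board's own weight, and lifted no further.
- **Down to flat:** I let the board down by hand at about 0.3 rad/s. The pawl stayed clear at 46 and 16 degrees and was back in by about 2.5 degrees. I felt the rest at flat, pressing on it with about 11 N.
- **Second notch:** I raised it to about 24.5 degrees and lowered it onto the notch. Before I let go, the pawl held a push of about 6 N down on the handle. I then released it and drew the gripper clear.

**Last checks:**
- The tool force is near zero and the board stays put without the hand.
- The fitted angle is 18.9 degrees, against 19.7 for the notch. The same fit read the fourth notch as 41.05 instead of 41.7, so I take this as measurement bias.
- The cans and bottles, and the snack packs as far as they were seen, are where they stood, to within the accuracy of the measurement.

One thing was less clean: there was a steady sideways pull of about 5 N on the handle while it was gripped. The touch-down on the notch also felt springy, about 2 N per mm, where the rest at flat felt hard.

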